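# Make up swab samples in a tipping rack

## Task

Bring the tipped rack level, stand each round-bottomed vial from the white carton upright in a cup of the rack, and push one swab fully down into each vial. Then, with everything loaded, tip the rack by its handle to the red 30 degree mark, keep it there for two seconds, and bring it back fully level with vials and swabs still seated. Leave spare swabs standing in the orange stand and do not disturb the other things on the table.

Things in the scene. Friction and masses are not known exactly. Their poses are not given: they have to be found in the camera images.
- rack: white base of the tipping rack, fixed to the table, 120 x 290 x 10 mm plate; origin at the centre of its underside on the table; its z is up, its y runs along the row of three cups, its x points to the side towards which the cradle tips
- cradle (a joint): angle (rad) of the hinged cradle about its axis, which is parallel to the rack's y, 50 mm above the table. 0 = level (a hard stop), grows as cups and lever tip towards the rack's +x, up to 0.8. It stays where it is left (friction about 0.5 N m, some 4 N at the handle); it starts tipped
- handle (a point): centre of the red T handle of the cradle: a round bar 14 mm thick and 44 mm long, parallel to the rack's y, on top of a steel lever 10 mm thick; 120 mm from the hinge axis, so 170 mm above the table when level. It turns with the cradle. At the +y end of the rack. Straight up from the axis (white mark) is level, the red mark is 30 degrees (0.524 rad)
- pivot (a point): point on the hinge axis below the handle (the handle moves on a 120 mm circle about it), 50 mm above the table; at x 0, y +130 mm in the rack's frame
- cup0 (a point): centre of the inner floor of a blue round cup of the cradle, 26.8 mm inside, 37 mm outside, rim 34 mm above this point; z out of the mouth. When level it lies 20 mm above the table, at rack y -80 mm, x 0; it tips with the cradle. Any vial may go in any cup
- cup1 (a point): centre of the inner floor of a blue round cup of the cradle, 26.8 mm inside, 37 mm outside, rim 34 mm above this point; z out of the mouth. When level it lies 20 mm above the table, at rack y -20 mm, x 0; it tips with the cradle. Any vial may go in any cup
- cup2 (a point): centre of the inner floor of a blue round cup of the cradle, 26.8 mm inside, 37 mm outside, rim 34 mm above this point; z out of the mouth. When level it lies 20 mm above the table, at rack y 40 mm, x 0; it tips with the cradle. Any vial may go in any cup
- carton: white block 172 x 62 x 40 mm, 0.7 kg, loose, with three sockets 32 mm deep in a row along its x at -55, 0, +55 mm, in which the vials stand at the start; origin at the centre of its underside, z up
- stand: orange block 172 x 62 x 66 mm, 0.9 kg, loose, with three holes 11 mm wide, 63 mm deep, in a row along its x at -55, 0, +55 mm, in which the swabs hang at the start; origin at the centre of its underside, z up
- vial0: round-bottomed amber glass vial, straight, 24 mm thick, 85 mm high, about 45 g; may be absent; origin at the lowest point of its round bottom, z along its axis to the mouth. Starts upright in the carton, its bottom 8 mm above the table
- mouth0 (a point): centre of the mouth of vial0, in the plane of its rim: bore 11 mm wide and 65 mm deep; z out of the mouth
- vial1: round-bottomed amber glass vial, straight, 24 mm thick, 85 mm high, about 45 g; may be absent; origin at the lowest point of its round bottom, z along its axis to the mouth. Starts upright in the carton, its bottom 8 mm above the table
- mouth1 (a point): centre of the mouth of vial1, in the plane of its rim: bore 11 mm wide and 65 mm deep; z out of the mouth
- vial2: round-bottomed amber glass vial, straight, 24 mm thick, 85 mm high, about 45 g; may be absent; origin at the lowest point of its round bottom, z along its axis to the mouth. Starts upright in the carton, its bottom 8 mm above the table
- mouth2 (a point): centre of the mouth of vial2, in the plane of its rim: bore 11 mm wide and 65 mm deep; z out of the mouth
- swab0: swab with green grip, about 16 g: grip 14 mm thick and 46 mm long, with a flange 22 mm wide and 4 mm thick at its foot; below it a white rod 6 to 7 mm thick and 60 mm long with a round end. Origin at the centre of the underside of the flange, z up along the grip, away from the rod. Starts upright in the stand, flange resting on its top. Fully in, the flange rests on the vial's rim
- swab1: swab with green grip, about 16 g: grip 14 mm thick and 46 mm long, with a flange 22 mm wide and 4 mm thick at its foot; below it a white rod 6 to 7 mm thick and 60 mm long with a round end. Origin at the centre of the underside of the flange, z up along the grip, away from the rod. Starts upright in the stand, flange resting on its top. Fully in, the flange rests on the vial's rim
- swab2: swab with green grip, about 16 g: grip 14 mm thick and 46 mm long, with a flange 22 mm wide and 4 mm thick at its foot; below it a white rod 6 to 7 mm thick and 60 mm long with a round end. Origin at the centre of the underside of the flange, z up along the grip, away from the rod. Starts upright in the stand, flange resting on its top. Fully in, the flange rests on the vial's rim
- bowl: shallow stainless steel bowl, 110 wide, 45 high mm, bystander; origin at the centre of its underside
- pot: small steel pot, 56 wide, 40 high mm, bystander; origin at the centre of its underside
- bandage: white bandage roll standing on end, 48 wide, 50 high mm, bystander; origin at the centre of its underside
- plasters: flat cardboard box 70 x 110 x 35 mm, bystander; origin at the centre of its underside
- disinfectant: white bottle with blue label and cap, 60 wide, 160 high mm, bystander; origin at the centre of its underside
- saline: green bottle with white cap, 54 wide, 140 high mm, bystander; origin at the centre of its underside

How it is judged (in metres and radians):
On the way, in this order (a step that is already met when the one before it is completed fails the run):
1. the rack is level, every vial stands in a cup and has a swab pushed fully in (value of joint cradle below 0.1 rad and ((distance between vial0 and cup0 below 0.007 m and angle between the z axis of vial0 and the z axis of cup0, either way round below 0.15 rad) or (distance between vial0 and cup1 below 0.007 m and angle between the z axis of vial0 and the z axis of cup1, either way round below 0.15 rad) or (distance between vial0 and cup2 below 0.007 m and angle between the z axis of vial0 and the z axis of cup2, either way round below 0.15 rad)) and ((distance between vial1 and cup0 below 0.007 m and angle between the z axis of vial1 and the z axis of cup0, either way round below 0.15 rad) or (distance between vial1 and cup1 below 0.007 m and angle between the z axis of vial1 and the z axis of cup1, either way round below 0.15 rad) or (distance between vial1 and cup2 below 0.007 m and angle between the z axis of vial1 and the z axis of cup2, either way round below 0.15 rad)) and ((distance between vial2 and cup0 below 0.007 m and angle between the z axis of vial2 and the z axis of cup0, either way round below 0.15 rad) or (distance between vial2 and cup1 below 0.007 m and angle between the z axis of vial2 and the z axis of cup1, either way round below 0.15 rad) or (distance between vial2 and cup2 below 0.007 m and angle between the z axis of vial2 and the z axis of cup2, either way round below 0.15 rad)) and ((distance between swab0 and mouth0 below 0.006 m and angle between the z axis of swab0 and the z axis of vial0, either way round below 0.15 rad) or (distance between swab1 and mouth0 below 0.006 m and angle between the z axis of swab1 and the z axis of vial0, either way round below 0.15 rad) or (distance between swab2 and mouth0 below 0.006 m and angle between the z axis of swab2 and the z axis of vial0, either way round below 0.15 rad)) and ((distance between swab0 and mouth1 below 0.006 m and angle between the z axis of swab0 and the z axis of vial1, either way round below 0.15 rad) or (distance between swab1 and mouth1 below 0.006 m and angle between the z axis of swab1 and the z axis of vial1, either way round below 0.15 rad) or (distance between swab2 and mouth1 below 0.006 m and angle between the z axis of swab2 and the z axis of vial1, either way round below 0.15 rad)) and ((distance between swab0 and mouth2 below 0.006 m and angle between the z axis of swab0 and the z axis of vial2, either way round below 0.15 rad) or (distance between swab1 and mouth2 below 0.006 m and angle between the z axis of swab1 and the z axis of vial2, either way round below 0.15 rad) or (distance between swab2 and mouth2 below 0.006 m and angle between the z axis of swab2 and the z axis of vial2, either way round below 0.15 rad))), for 0.3 s.
2. the loaded rack is held tipped at 30 degrees, give or take 6, for 1.5 s (value of joint cradle between 0.42 and 0.63 rad and ((distance between vial0 and cup0 below 0.007 m and angle between the z axis of vial0 and the z axis of cup0, either way round below 0.15 rad) or (distance between vial0 and cup1 below 0.007 m and angle between the z axis of vial0 and the z axis of cup1, either way round below 0.15 rad) or (distance between vial0 and cup2 below 0.007 m and angle between the z axis of vial0 and the z axis of cup2, either way round below 0.15 rad)) and ((distance between vial1 and cup0 below 0.007 m and angle between the z axis of vial1 and the z axis of cup0, either way round below 0.15 rad) or (distance between vial1 and cup1 below 0.007 m and angle between the z axis of vial1 and the z axis of cup1, either way round below 0.15 rad) or (distance between vial1 and cup2 below 0.007 m and angle between the z axis of vial1 and the z axis of cup2, either way round below 0.15 rad)) and ((distance between vial2 and cup0 below 0.007 m and angle between the z axis of vial2 and the z axis of cup0, either way round below 0.15 rad) or (distance between vial2 and cup1 below 0.007 m and angle between the z axis of vial2 and the z axis of cup1, either way round below 0.15 rad) or (distance between vial2 and cup2 below 0.007 m and angle between the z axis of vial2 and the z axis of cup2, either way round below 0.15 rad)) and ((distance between swab0 and mouth0 below 0.006 m and angle between the z axis of swab0 and the z axis of vial0, either way round below 0.15 rad) or (distance between swab1 and mouth0 below 0.006 m and angle between the z axis of swab1 and the z axis of vial0, either way round below 0.15 rad) or (distance between swab2 and mouth0 below 0.006 m and angle between the z axis of swab2 and the z axis of vial0, either way round below 0.15 rad)) and ((distance between swab0 and mouth1 below 0.006 m and angle between the z axis of swab0 and the z axis of vial1, either way round below 0.15 rad) or (distance between swab1 and mouth1 below 0.006 m and angle between the z axis of swab1 and the z axis of vial1, either way round below 0.15 rad) or (distance between swab2 and mouth1 below 0.006 m and angle between the z axis of swab2 and the z axis of vial1, either way round below 0.15 rad)) and ((distance between swab0 and mouth2 below 0.006 m and angle between the z axis of swab0 and the z axis of vial2, either way round below 0.15 rad) or (distance between swab1 and mouth2 below 0.006 m and angle between the z axis of swab1 and the z axis of vial2, either way round below 0.15 rad) or (distance between swab2 and mouth2 below 0.006 m and angle between the z axis of swab2 and the z axis of vial2, either way round below 0.15 rad))), for 1.5 s.
At the end, for the whole second after the job is handed in: Cradle level (under 0.06 rad); each vial in a cup, bottom within 7 mm of its floor centre; each with a swab, flange centre within 6 mm of the mouth centre; both aligned within 0.15 rad; spare swabs upright in the stand; all at rest (value of joint cradle below 0.06 rad and ((distance between vial0 and cup0 below 0.007 m and angle between the z axis of vial0 and the z axis of cup0, either way round below 0.15 rad) or (distance between vial0 and cup1 below 0.007 m and angle between the z axis of vial0 and the z axis of cup1, either way round below 0.15 rad) or (distance between vial0 and cup2 below 0.007 m and angle between the z axis of vial0 and the z axis of cup2, either way round below 0.15 rad)) and ((distance between vial1 and cup0 below 0.007 m and angle between the z axis of vial1 and the z axis of cup0, either way round below 0.15 rad) or (distance between vial1 and cup1 below 0.007 m and angle between the z axis of vial1 and the z axis of cup1, either way round below 0.15 rad) or (distance between vial1 and cup2 below 0.007 m and angle between the z axis of vial1 and the z axis of cup2, either way round below 0.15 rad)) and ((distance between vial2 and cup0 below 0.007 m and angle between the z axis of vial2 and the z axis of cup0, either way round below 0.15 rad) or (distance between vial2 and cup1 below 0.007 m and angle between the z axis of vial2 and the z axis of cup1, either way round below 0.15 rad) or (distance between vial2 and cup2 below 0.007 m and angle between the z axis of vial2 and the z axis of cup2, either way round below 0.15 rad)) and ((distance between swab0 and mouth0 below 0.006 m and angle between the z axis of swab0 and the z axis of vial0, either way round below 0.15 rad) or (distance between swab1 and mouth0 below 0.006 m and angle between the z axis of swab1 and the z axis of vial0, either way round below 0.15 rad) or (distance between swab2 and mouth0 below 0.006 m and angle between the z axis of swab2 and the z axis of vial0, either way round below 0.15 rad)) and ((distance between swab0 and mouth1 below 0.006 m and angle between the z axis of swab0 and the z axis of vial1, either way round below 0.15 rad) or (distance between swab1 and mouth1 below 0.006 m and angle between the z axis of swab1 and the z axis of vial1, either way round below 0.15 rad) or (distance between swab2 and mouth1 below 0.006 m and angle between the z axis of swab2 and the z axis of vial1, either way round below 0.15 rad)) and ((distance between swab0 and mouth2 below 0.006 m and angle between the z axis of swab0 and the z axis of vial2, either way round below 0.15 rad) or (distance between swab1 and mouth2 below 0.006 m and angle between the z axis of swab1 and the z axis of vial2, either way round below 0.15 rad) or (distance between swab2 and mouth2 below 0.006 m and angle between the z axis of swab2 and the z axis of vial2, either way round below 0.15 rad)) and ((distance between swab0 and mouth0 below 0.006 m and angle between the z axis of swab0 and the z axis of vial0, either way round below 0.15 rad) or (distance between swab0 and mouth1 below 0.006 m and angle between the z axis of swab0 and the z axis of vial1, either way round below 0.15 rad) or (distance between swab0 and mouth2 below 0.006 m and angle between the z axis of swab0 and the z axis of vial2, either way round below 0.15 rad) or (z of swab0 in the frame of stand between 0.06 and 0.072 m and angle between swab0's own z axis and vertical below 0.2 rad)) and ((distance between swab1 and mouth0 below 0.006 m and angle between the z axis of swab1 and the z axis of vial0, either way round below 0.15 rad) or (distance between swab1 and mouth1 below 0.006 m and angle between the z axis of swab1 and the z axis of vial1, either way round below 0.15 rad) or (distance between swab1 and mouth2 below 0.006 m and angle between the z axis of swab1 and the z axis of vial2, either way round below 0.15 rad) or (z of swab1 in the frame of stand between 0.06 and 0.072 m and angle between swab1's own z axis and vertical below 0.2 rad)) and ((distance between swab2 and mouth0 below 0.006 m and angle between the z axis of swab2 and the z axis of vial0, either way round below 0.15 rad) or (distance between swab2 and mouth1 below 0.006 m and angle between the z axis of swab2 and the z axis of vial1, either way round below 0.15 rad) or (distance between swab2 and mouth2 below 0.006 m and angle between the z axis of swab2 and the z axis of vial2, either way round below 0.15 rad) or (z of swab2 in the frame of stand between 0.06 and 0.072 m and angle between swab2's own z axis and vertical below 0.2 rad)) and linear speed of each of vial0, vial1, vial2 below 0.02 m/s); the robot touches nothing.
It fails at once if another thing on the table is pushed more than 40 mm away or knocked over (distance of any of bowl, pot, bandage, plasters, disinfectant, saline from where it was at the start of the episode above 0.04 m or angle between any of bowl, pot, bandage, plasters, disinfectant, saline's own z axis and vertical above 0.6 rad).
Of vial0, vial1, vial2 only 2 to 3 are there at a start; the rules pass over those that are not, and their reading is None.
At some moment in a run one of carton, stand may be knocked a few centimetres aside while the robot is not near it.
It also fails if it takes over 210 s, if anything falls off the work surface, if the arm or the gripper's body presses on something with over 40 N, if the wrist force passes 120 N, or if a joint passes its speed limit or range.

## Robot

A 7-joint arm with a two-finger parallel gripper is mounted at the origin on the work surface. World frame = base frame: x ahead of the robot, y to its left, z up, the work surface at z = 0. Lengths are in m, angles in degrees, forces in N, time in s.
With the tool pointing down it reaches from about 0.4 to 0.875 m from the base axis. Payload 6.5 kg.
Tool frame: the origin (TCP) lies at the very end of the fingers, on their centre line; the grasp point (between the pads) lies 19 mm behind it; z points along the fingers, y is the line along which they close (so a half turn about z gives the same grasp; the last joint's range is limited). The gripper opens to 85 mm and grips with 20 to 120 N. Pads are 22 mm wide; open, the fingers measure 114 mm over their backs; the gripper's body (76 mm by 85 mm) begins 54 mm behind the grasp point. The pads swing forward as they close: fully open they stand 13 mm farther back than shut.
Start: joints at [66.681, 30.733, -0.252, 88.115, 0.149, 61.152, -4.079], TCP at [0.217, -0.613, 0.231] pointing down, gripper open.
Joint ranges: [-154.64, 154.64], [-21.42, 123.67], [-72.66, 72.17], [13.99, 137.28], [-74.86, 254.86], [10.95, 109.41], [-158.01, 158.01]. Speed limits (degrees/s): [136.94, 136.94, 180, 180, 180, 180, 180].

## Interface

Orientations are given as [roll, pitch, yaw] about the fixed x, y, z axes, in that order (R = Rz(yaw) Ry(pitch) Rx(roll)).
In Python, from rig import state, cams, manip gives the robot as it stands.
- The arm moves only by the tool carry_out, never from a script. Its argument "deltas" is a list of rows, each an object of numbers: "x", "y", "z": the shift along the tool's x, y, z in m; "yaw": the turn about the tool's z in degrees; "grip": the opening, from 0 (shut) to 1 (fully open). In form: [{"x": .., "y": .., "z": .., "yaw": .., "grip": ..}, ...]. A call has 1 to 8 rows; each row is the pose to reach, as a shift and turn from the pose commanded when the call began, along the tool's axes at that moment; what a row does not reach only later rows make up. A row lasts 1/10 s, in which the tool goes at most 50 mm and 8.59 degrees, less where a joint would pass 70% of its speed; a pose out of reach is approached as far as the arm can. A call with a gripper value outside its range is refused whole. The fingers move at their own pace and stop on an object; "newtons" is the grip in N (left out, the last holds). Time passes only in rows, so rows that repeat a pose let the fingers close. It gives the time, the measured TCP pose, the force, the opening and the grip force at its end, in the units of the state.
- state(): the state, without advancing time (a new reading comes with each control period).
- cams.snapshot(name): name is "scene" or "side" or "wrist"; returns the picture (480x640x3 uint8, red, green, blue); there is no depth.
- cams.camera_info(name): a dict with "camera_matrix" (3x3 intrinsics, pixels), "eye" and "rotation" of the camera in the world. Camera axes: x right, y down, z forward; pixel columns grow to the right and rows downward; lengths in m; the calibration is good to about 2 mm. The wrist camera is an equidistant fisheye: a pixel r from the principal point sees the ray r / f radians off the axis. A picture is of the moment at which its call begins: read the wrist's pose just before it. camera_info takes no time and is no camera call; for the wrist camera it gives the pose at the moment of the call.
- manip.finish_job(): hands the job in; it is judged then, once.
The state is a dict: "t": time; "qpos": joint angles; "joint_vel": joint speeds; "joint_torque": joint torques, N m; "ee_pos": TCP position; "ee_rot": TCP orientation; "ft_force": force on the tool from outside, world axes, zero at the start; "wrist_torque": the same for the moment, N m; "opening": finger opening in m; "finger_force": force on a finger pad.
Only numpy, scipy, OpenCV 4.12 (cv2) and the standard library are available. Lean on these libraries where they do the work, as an engineer would, in place of code of your own. Each camera call takes 0.05 s, during which the arm holds its last target. There are 200 camera calls.

## Working session

There is one attempt and no reset: what is moved stays moved. The work goes in short steps, Python scripts to look and compute and a tool call to move; the robot and the scene stay as the last step left them, time stands still between calls to the robot, and variables do not carry over. Pictures are saved under pics/ and viewed, at most 14 in all, crops included, and the job is handed in when it is done.

Besides the shell and the picture viewer there is one more tool, called as name(argument=value, ...) on one line, values as JSON. carry_out: Moves the arm, as the interface text tells. Its arguments: {"type":"object","properties":{"deltas":{"type":"array"},"newtons":{"type":"number"}},"required":["deltas"]}

```bash
ls; mkdir -p pics; python3 - <<'E'
from rig import state,cams
import cv2,numpy as np
s=state();print(s)
for n in ["scene","side","wrist"]:
    i=cams.camera_info(n);print(n,i)
    im=cams.snapshot(n);cv2.imwrite(f"pics/{n}0.png",im[:,:,::-1])
E
```

```text
pics
{'t': 0.0, 'qpos': array([66.68029274, 30.7792255 , -0.25240804, 88.1709508 ,  0.14929985,
       61.15211377, -4.08131908]), 'joint_vel': array([ 0.06512839, -0.09243181, -0.00061066, -0.04380937,  0.02185916,
       -0.00661544, -0.01981425]), 'joint_torque': array([-2.59423341e-04, -5.83403242e+01,  1.04847305e+00, -2.59103841e+01,
        1.22591454e-02,  9.43330640e-03,  1.88872150e-06]), 'ee_pos': array([ 0.21700805, -0.61202773,  0.23039215]), 'ee_rot': array([-1.79898399e+02,  8.73238792e-03,  1.95275180e+01]), 'ft_force': array([ 0.38075729, -1.10702404, -0.11422136]), 'wrist_torque': array([ 0.00285313, -0.03982365,  0.03415668]), 'finger_force': 0.0, 'opening': 0.08538815858882373}
scene {'camera_matrix': array([[523.78551127,   0.        , 328.23987373],
       [  0.        , 523.78551127, 240.03755224],
       [  0.        ,   0.        ,   1.        ]]), 'eye': array([1.41503277, 0.34123981, 0.860792  ]), 'rotation': array([-129.66936194,   -1.26690403,  112.30237445])}
side {'camera_matrix': array([[597.78637372,   0.        , 319.74771536],
       [  0.        , 597.78637372, 244.89132115],
       [  0.        ,   0.        ,   1.        ]]), 'eye': array([ 0.4033511 , -0.77251942,  1.00391524]), 'rotation': array([-138.58636229,    0.47152951,  -14.27102672])}
wrist {'camera_matrix': array([[371.64829954,   0.        , 322.91111655],
       [  0.        , 371.64829954, 238.25477266],
       [  0.        ,   0.        ,   1.        ]]), 'eye': array([ 0.29395563, -0.58468818,  0.37494563]), 'rotation': array([ 1.61556820e+02,  1.26114573e-01, -7.05268925e+01])}
```

View pics/scene0.png

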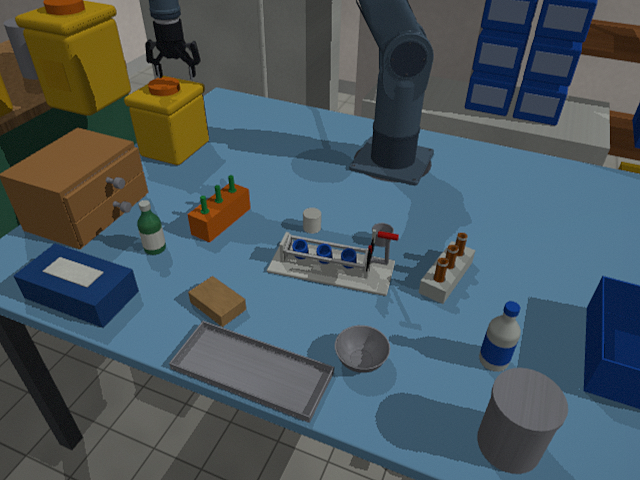

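View pics/side0.png

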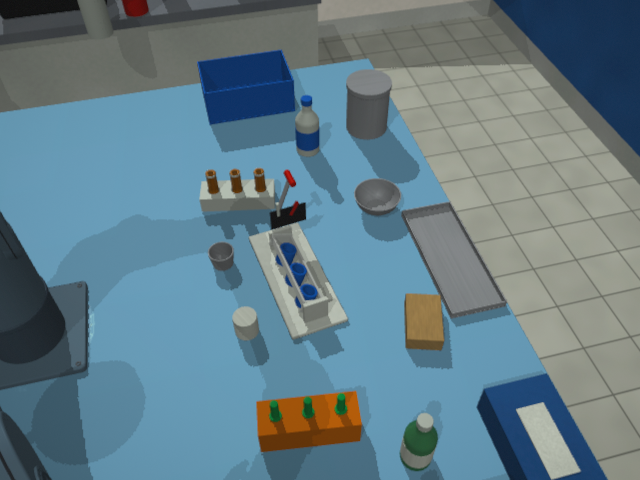

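```bash
cat > h.py <<'E'
from rig import state,cams
import cv2,numpy as np
from scipy.spatial.transform import Rotation as R
def rot(e): return R.from_euler('xyz',e,degrees=True).as_matrix()
def ray(info,px):
    K=info["camera_matrix"];u=(px[0]-K[0,2])/K[0,0];v=(px[1]-K[1,2])/K[1,1]
    if info.get("fish"):
        r=np.hypot(u,v);d=np.array([u/r*np.sin(r),v/r*np.sin(r),np.cos(r)]) if r>1e-9 else np.array([0,0,1.])
    else: d=np.array([u,v,1.])
    d=rot(info["rotation"])@d;return info["eye"],d/np.linalg.norm(d)
def plane(info,px,z):
    o,d=ray(info,px);return o+d*(z-o[2])/d[2]
def tri(rays):
    A=sum(np.eye(3)-np.outer(d,d) for o,d in rays);b=sum((np.eye(3)-np.outer(d,d))@o for o,d in rays)
    p=np.linalg.solve(A,b);return p,max(np.linalg.norm(np.cross(p-o,d)) for o,d in rays)
def shot(n,save=None):
    i=cams.camera_info(n);i["fish"]=n=="wrist";im=cams.snapshot(n)
    if save: cv2.imwrite(f"pics/{save}.png",im[:,:,::-1])
    return i,im
# hsv ranges
RNG=dict(green=((50,120,40),(75,255,255)),amber=((7,120,30),(16,255,200)),blue=((112,150,40),(125,255,255)),red=((0,180,90),(4,255,255)),orange=((4,200,90),(12,255,255)))
def mask(im,c):
    return cv2.inRange(cv2.cvtColor(im,cv2.COLOR_RGB2HSV),*RNG[c])
def blobs(im,c,roi=None,amin=15):
    m=mask(im,c)
    if roi: z=np.zeros_like(m);x0,y0,x1,y1=roi;z[y0:y1,x0:x1]=m[y0:y1,x0:x1];m=z
    n,l,s,ce=cv2.connectedComponentsWithStats(m)
    return [(ce[k].round(1),s[k].tolist()) for k in range(1,n) if s[k][4]>=amin]
def tool(p):  # world point -> shift in tool axes, from measured pose
    s=state();return rot(s["ee_rot"]).T@(np.array(p)-s["ee_pos"])
E
python3 - <<'E'
from h import *
I={n:cams.camera_info(n) for n in("scene","side")}
im={n:cv2.imread(f"pics/{n}0.png")[:,:,::-1].copy() for n in I}
roi={"scene":{"green":(185,170,250,225),"amber":(425,225,475,290),"blue":(280,225,370,275),"red":(360,225,405,250)},
"side":{"green":(260,390,355,425),"amber":(200,165,275,200),"blue":(270,235,325,310),"red":(280,165,300,190)}}
for c in("green","amber","blue","red"):
    B={n:sorted(blobs(im[n],c,roi[n][c]),key=lambda b:b[0][0]) for n in I}
    for n in B: print(c,n,[(b[0].tolist(),b[1]) for b in B[n]])
    for a in B["scene"]:
        for b in B["side"]:
            p,e=tri([ray(I["scene"],a[0]),ray(I["side"],b[0])])
            if e<.012: print("  ",a[0],b[0],p.round(4),round(e,4))
for c,px in dict(bowl=(377,198),pot=(221,257),band=(246,323),dis=(308,135),sal=(419,445)).items(): print(c,plane(I["side"],px,.03).round(3))
E
```

```text
green scene [([203.6, 205.1], [200, 196, 9, 18, 96]), ([217.8, 194.5], [215, 186, 8, 17, 89]), ([231.3, 184.4], [229, 175, 7, 18, 80])]
green side [([274.6, 411.7], [269, 401, 13, 21, 178]), ([307.7, 408.0], [303, 397, 11, 21, 171]), ([340.7, 404.6], [335, 394, 12, 21, 172])]
   [203.6 205.1] [340.7 404.6] [ 0.5422 -0.3358  0.0847] 0.0004
   [217.8 194.5] [307.7 408. ] [ 0.4878 -0.328   0.0847] 0.0003
   [231.3 184.4] [274.6 411.7] [ 0.4333 -0.3204  0.0846] 0.0006
amber scene [([448.4, 259.9], [434, 238, 32, 44, 487]), ([462.1, 235.0], [458, 233, 9, 5, 38])]
amber side [([210.1, 172.9], [206, 170, 9, 6, 41]), ([212.8, 185.8], [208, 177, 11, 17, 122]), ([234.3, 172.0], [230, 170, 9, 5, 38]), ([236.3, 184.7], [231, 176, 11, 17, 123]), ([258.4, 171.0], [254, 169, 10, 5, 40]), ([259.9, 183.8], [255, 176, 11, 16, 130])]
   [448.4 259.9] [236.3 184.7] [0.4607 0.2719 0.0534] 0.0005
   [448.4 259.9] [258.4 171. ] [0.5118 0.2718 0.0902] 0.0056
   [462.1 235. ] [210.1 172.9] [0.4062 0.2855 0.0915] 0.0003
blue scene []
blue side []
red scene [([387.8, 234.7], [378, 231, 20, 8, 80])]
red side [([289.7, 178.2], [285, 170, 11, 17, 84])]
   [387.8 234.7] [289.7 178.2] [0.5642 0.1446 0.1629] 0.001
bowl [0.772 0.169 0.03 ]
pot [0.395 0.082 0.03 ]
band [ 0.418 -0.098  0.03 ]
dis [0.672 0.438 0.03 ]
sal [ 0.658 -0.413  0.03 ]
```

```bash
python3 - <<'E'
from h import *
I={n:cams.camera_info(n) for n in("scene","side")}
im=cv2.imread("pics/side0.png")[220:345,240:360];cv2.imwrite("pics/c1.png",cv2.resize(im,None,fx=4,fy=4,interpolation=cv2.INTER_CUBIC))
P=[plane(I["side"],p,.01) for p in((250,238),(297,338),(347,320))]
d=P[0]-P[1];print([p.round(4) for p in P],np.linalg.norm(d),np.degrees(np.arctan2(d[1],d[0])),np.linalg.norm(P[2]-P[1]))
print(tool([.62,.13,.25]),tool([.5642,.1446,.1629]))
for px in((267,232),(272,222),(306,207)):print(plane(I["side"],px,.05).round(3))
E
```

```text
[array([0.4653, 0.1388, 0.01  ]), array([ 0.5089, -0.1442,  0.01  ]), array([ 0.6149, -0.1283,  0.01  ])] 0.286362873224742 98.768678245635 0.10712850627067777
[ 0.6278513  -0.56475135 -0.01868782] [ 0.5801543  -0.59704833  0.06846212]
[0.502 0.11  0.05 ]
[0.518 0.137 0.05 ]
[0.601 0.163 0.05 ]
```

View pics/c1.png

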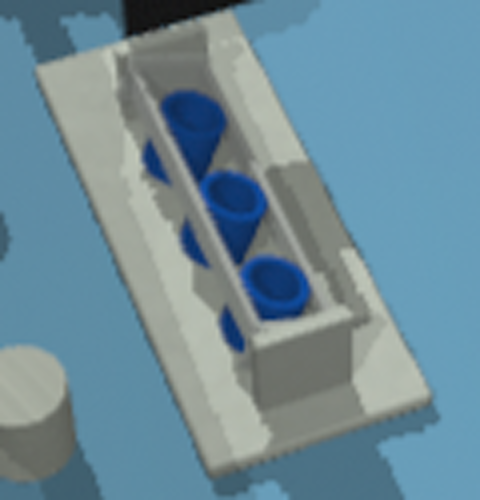

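```bash
python3 - <<'E'
from h import *
I=cams.camera_info("side")
P=np.array([plane(I,p,.01) for p in((249.3,236.5),(293.3,338.3),(348.3,320.8),(299.3,222.5))])
print(P.round(4),P.mean(0))
for a,b in((1,0),(2,3),(1,2),(0,3)):
    d=P[b]-P[a];print(np.linalg.norm(d),np.degrees(np.arctan2(d[1],d[0])))
c=P.mean(0);
for yaw in(8,9,10):
  y=np.radians(yaw);X=np.array([np.cos(y),np.sin(y),0]);Y=np.array([-np.sin(y),np.cos(y),0])
  print(yaw,(np.array([.5642,.1446,.163])-c)@X,(np.array([.5642,.1446,.163])-c)@Y)
E
```

```text
[[ 0.4645  0.1437  0.01  ]
 [ 0.5018 -0.1431  0.01  ]
 [ 0.6169 -0.1308  0.01  ]
 [ 0.583   0.1574  0.01  ]] [0.54156778 0.00680713 0.01      ]
0.2891708408110579 97.40378452053749
0.29015265851523264 96.69172543796402
0.11570522093552303 6.11240598181856
0.11929307943545786 6.612125924249757
8 0.04158902714272608 0.13330207803836866
9 0.04390913497731136 0.1325559468811942
10 0.04621586766402521 0.13176943789850148
```

carry_out(deltas=[{"x": 0.05, "y": -0.05, "z": -0.03, "grip": 0}, {"x": 0.1, "y": -0.09, "z": -0.03}, {"x": 0.14, "y": -0.13, "z": -0.03}, {"x": 0.17, "y": -0.16, "z": -0.03}, {"x": 0.2, "y": -0.19, "z": -0.03}, {"x": 0.23, "y": -0.215, "z": -0.03}, {"x": 0.265, "y": -0.25, "z": -0.03}, {"x": 0.3, "y": -0.28, "z": -0.03}])

```text
schema error: expected keys x, y, z, yaw, grip
```

carry_out(deltas=[{"x": 0.035, "y": -0.03}, {"x": 0.07, "y": -0.065}, {"x": 0.105, "y": -0.1}, {"x": 0.14, "y": -0.13}, {"x": 0.175, "y": -0.165}, {"x": 0.21, "y": -0.195}, {"x": 0.245, "y": -0.23}, {"x": 0.28, "y": -0.26}])

```text
schema error: expected keys x, y, z, yaw, grip
```

carry_out(deltas=[{"x": 0.025, "y": -0.025, "yaw": 6}, {"x": 0.05, "y": -0.05, "yaw": 12.7}, {"x": 0.05, "y": -0.05, "yaw": 12.7}])

```text
schema error: expected keys x, y, z, yaw, grip
```

carry_out(deltas=[{"x": 0.3, "y": -0.28, "z": -0.03, "yaw": 0, "grip": 0}, {"x": 0.3, "y": -0.28, "z": -0.03, "yaw": 0, "grip": 0}, {"x": 0.3, "y": -0.28, "z": -0.03, "yaw": 0, "grip": 0}, {"x": 0.3, "y": -0.28, "z": -0.03, "yaw": 0, "grip": 0}, {"x": 0.3, "y": -0.28, "z": -0.03, "yaw": 0, "grip": 0}, {"x": 0.3, "y": -0.28, "z": -0.03, "yaw": 0, "grip": 0}, {"x": 0.3, "y": -0.28, "z": -0.03, "yaw": 0, "grip": 0}, {"x": 0.3, "y": -0.28, "z": -0.03, "yaw": 0, "grip": 0}])

```text
t: 0.95
ee_pos: [0.4016, -0.2567, 0.2607]
ee_rot: [180.0, -0.0, 19.5]
ft_force: [0.7, -0.9, -0.2]
opening: -0.0001
finger_force: 0.0
```

carry_out(deltas=[{"x": 0.27, "y": -0.25, "z": 0, "yaw": 12.7, "grip": 0}, {"x": 0.27, "y": -0.25, "z": 0, "yaw": 12.7, "grip": 0}, {"x": 0.27, "y": -0.25, "z": 0, "yaw": 12.7, "grip": 0}, {"x": 0.27, "y": -0.25, "z": 0, "yaw": 12.7, "grip": 0}, {"x": 0.27, "y": -0.25, "z": 0, "yaw": 12.7, "grip": 0}, {"x": 0.27, "y": -0.25, "z": 0, "yaw": 12.7, "grip": 0}, {"x": 0.27, "y": -0.25, "z": 0, "yaw": 12.7, "grip": 0}, {"x": 0.27, "y": -0.25, "z": 0, "yaw": 12.7, "grip": 0}])

```text
t: 1.75
ee_pos: [0.5729, 0.0726, 0.2603]
ee_rot: [-179.9, -0.0, 7.1]
ft_force: [-0.5, 0.5, 0.5]
opening: 0.0002
finger_force: 0.0
```

```bash
python3 - <<'E'
from h import *
i,im=shot("wrist","w1");print(state()["ee_pos"],state()["ee_rot"]);print(tool([.614,.151,.15]))
for b in blobs(im,"red",amin=30):print(b)
E
```

```text
[0.57374155 0.07571516 0.26034672] [-1.79740093e+02 -1.10689361e-01  7.28119104e+00]
[ 0.04926207 -0.06907373  0.11075657]
```

View pics/w1.png

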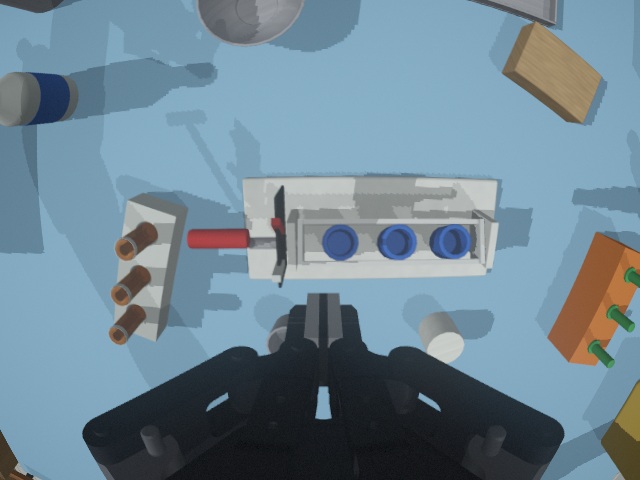

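carry_out(deltas=[{"x": 0.05, "y": -0.07, "z": 0, "yaw": 0, "grip": 0}, {"x": 0.05, "y": -0.07, "z": 0, "yaw": 0, "grip": 0}, {"x": 0.05, "y": -0.07, "z": 0.05, "yaw": 0, "grip": 0}, {"x": 0.05, "y": -0.07, "z": 0.1, "yaw": 0, "grip": 0}, {"x": 0.05, "y": -0.07, "z": 0.112, "yaw": 0, "grip": 0}, {"x": 0.05, "y": -0.07, "z": 0.112, "yaw": 0, "grip": 0}])

```text
t: 2.4
ee_pos: [0.6119, 0.1418, 0.1468]
ee_rot: [180.0, 0.3, 6.8]
ft_force: [0.5, 0.5, 0.8]
opening: -0.0
finger_force: 0.0
```

carry_out(deltas=[{"x": -0.02, "y": 0, "z": 0, "yaw": 0, "grip": 0}, {"x": -0.03, "y": 0, "z": 0, "yaw": 0, "grip": 0}, {"x": -0.04, "y": 0, "z": 0, "yaw": 0, "grip": 0}, {"x": -0.05, "y": 0, "z": 0, "yaw": 0, "grip": 0}, {"x": -0.056, "y": 0, "z": 0, "yaw": 0, "grip": 0}, {"x": -0.062, "y": 0, "z": 0, "yaw": 0, "grip": 0}, {"x": -0.066, "y": 0, "z": 0, "yaw": 0, "grip": 0}, {"x": -0.068, "y": 0, "z": 0, "yaw": 0, "grip": 0}])

```text
t: 3.2
ee_pos: [0.548, 0.135, 0.1507]
ee_rot: [-180.0, -0.3, 6.8]
ft_force: [4.5, 0.1, 3.7]
opening: -0.0001
finger_force: 2.4
```

carry_out(deltas=[{"x": -0.002, "y": 0, "z": 0, "yaw": 0, "grip": 0}, {"x": -0.004, "y": 0, "z": 0, "yaw": 0, "grip": 0}, {"x": -0.005, "y": 0, "z": 0, "yaw": 0, "grip": 0}, {"x": -0.005, "y": 0, "z": 0, "yaw": 0, "grip": 0}])

```text
t: 3.6
ee_pos: [0.5418, 0.1342, 0.1488]
ee_rot: [-180.0, -0.1, 6.8]
ft_force: [6.4, 0.1, 3.8]
opening: 0.0001
finger_force: 3.1
```

carry_out(deltas=[{"x": -0.002, "y": 0, "z": 0, "yaw": 0, "grip": 0}, {"x": -0.004, "y": 0, "z": 0, "yaw": 0, "grip": 0}, {"x": -0.004, "y": 0, "z": 0, "yaw": 0, "grip": 0}])

```text
t: 3.9
ee_pos: [0.5417, 0.1342, 0.1492]
ee_rot: [-179.9, -0.6, 6.8]
ft_force: [18.4, 2.8, -6.1]
opening: -0.0002
finger_force: 8.9
```

carry_out(deltas=[{"x": 0.03, "y": 0, "z": 0, "yaw": 0, "grip": 0}, {"x": 0.03, "y": 0, "z": -0.05, "yaw": 0, "grip": 0.5}, {"x": 0.03, "y": 0, "z": -0.1, "yaw": 0, "grip": 0.5}, {"x": -0.01, "y": 0.03, "z": -0.13, "yaw": 0, "grip": 0.5}, {"x": -0.05, "y": 0.06, "z": -0.13, "yaw": 0, "grip": 0.5}, {"x": -0.08, "y": 0.1, "z": -0.13, "yaw": 0, "grip": 0.5}, {"x": -0.095, "y": 0.13, "z": -0.13, "yaw": 0, "grip": 0.5}, {"x": -0.095, "y": 0.13, "z": -0.13, "yaw": 0, "grip": 0.5}])

```text
t: 4.7
ee_pos: [0.4535, -0.0122, 0.2769]
ee_rot: [179.9, 0.4, 6.4]
ft_force: [0.1, 0.5, -0.7]
opening: 0.0425
finger_force: 0.0
```

```bash
cat >> h.py <<'E'
import pickle
E
python3 - <<'E'
from h import *
i,im=shot("wrist","w2");pickle.dump(i,open("w2.pkl","wb"));s=state();print(s["ee_pos"],s["ee_rot"],i["eye"])
RNG["blue"]=((105,150,30),(125,255,255))
for c in("blue","amber","green"):
    for b in blobs(im,c,amin=60):print(c,b)
E
```

```text
[ 0.45506442 -0.00922025  0.27723603] [179.98149219   0.29768713   6.54340622] [ 0.535467   -0.00228729  0.42082412]
blue (array([19. , 19.6]), [0, 0, 37, 41, 1098])
blue (array([631.6,   4. ]), [617, 0, 23, 13, 161])
blue (array([328.8,  95.6]), [314, 92, 30, 10, 110])
blue (array([400.3, 101.8]), [387, 92, 21, 25, 101])
blue (array([376.3, 104.8]), [372, 94, 13, 25, 67])
amber (array([ 62. , 127.5]), [57, 118, 13, 20, 87])
amber (array([571.8, 199.6]), [523, 128, 103, 150, 8185])
amber (array([ 55.6, 178.2]), [51, 168, 13, 20, 92])
amber (array([ 52.1, 226. ]), [47, 217, 13, 18, 79])
amber (array([ 25.6, 467.4]), [0, 449, 58, 31, 648])
green (array([614. , 167.5]), [598, 157, 35, 21, 419])
green (array([600.6, 212.3]), [584, 200, 33, 24, 280])
green (array([582.6, 256.4]), [568, 243, 31, 27, 372])
```

carry_out(deltas=[{"x": -0.04, "y": -0.28, "z": 0, "yaw": 0, "grip": 0.5}, {"x": -0.04, "y": -0.28, "z": 0, "yaw": 0, "grip": 0.5}, {"x": -0.04, "y": -0.28, "z": 0, "yaw": 0, "grip": 0.5}, {"x": -0.04, "y": -0.28, "z": 0, "yaw": 0, "grip": 0.5}, {"x": -0.04, "y": -0.28, "z": 0, "yaw": 0, "grip": 0.5}, {"x": -0.04, "y": -0.28, "z": 0, "yaw": 0, "grip": 0.5}, {"x": -0.04, "y": -0.28, "z": 0, "yaw": 0, "grip": 0.5}, {"x": -0.04, "y": -0.28, "z": 0, "yaw": 0, "grip": 0.5}])

```text
t: 5.55
ee_pos: [0.3834, 0.2673, 0.2775]
ee_rot: [180.0, 0.2, 7.0]
ft_force: [0.3, -0.3, -0.2]
opening: 0.043
finger_force: 0.0
```

```bash
python3 - <<'E'
from h import *
i,im=shot("wrist","w3");pickle.dump(i,open("w3.pkl","wb"));s=state();print(s["ee_pos"],s["ee_rot"],i["eye"])
RNG["blue"]=((105,150,30),(125,255,255))
for c in("blue","amber","red"):
    for b in blobs(im,c,amin=60):print(c,b)
a=cv2.imread("pics/w2.png");b=cv2.imread("pics/w3.png")
cv2.imwrite("pics/c2.png",np.vstack([a[100:390,:],b[100:390,:]]))
E
```

```text
[0.38416703 0.26612355 0.27758204] [1.79930593e+02 1.50026942e-01 6.88014992e+00] [0.46472336 0.27790443 0.42170063]
blue (array([41.5, 66.3]), [0, 0, 93, 140, 11606])
blue (array([582.5, 102.9]), [528, 85, 96, 38, 2013])
amber (array([ 41.4, 467. ]), [26, 456, 33, 24, 297])
```

View pics/c2.png

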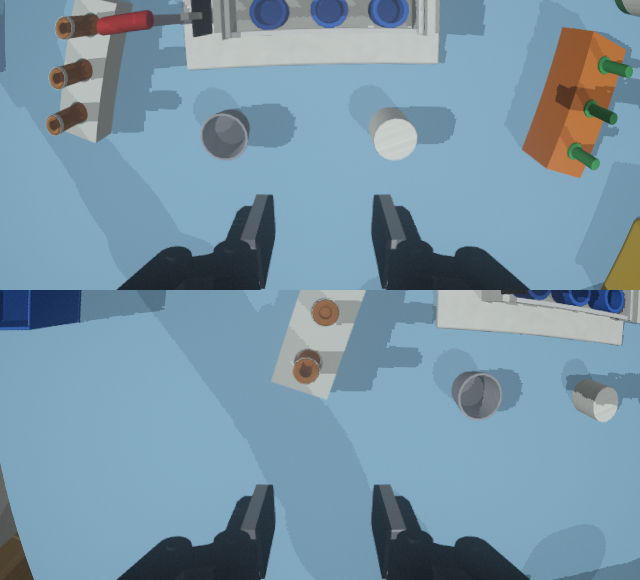

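```bash
cat >> h.py <<'E'
def tops(info,im,lo,hi,z,Rr,amin=150,roi=None,hull=True):
    """centres of upright round things whose top rim (radius Rr) lies at z"""
    m=cv2.inRange(cv2.cvtColor(im,cv2.COLOR_RGB2HSV),lo,hi)
    if roi: q=np.zeros_like(m);x0,y0,x1,y1=roi;q[y0:y1,x0:x1]=m[y0:y1,x0:x1];m=q
    out=[]
    for c in cv2.findContours(m,cv2.RETR_EXTERNAL,cv2.CHAIN_APPROX_NONE)[0]:
        if cv2.contourArea(c)<amin: continue
        P=np.array([plane(info,p,z)[:2] for p in c[:,0].astype(float)]);n=info["eye"][:2]
        r=P.mean(0)-n;r/=np.linalg.norm(r);t=np.array([-r[1],r[0]])
        a,b=P@r,P@t
        ct=(b.max()+b.min())/2;out.append((np.round(r*(a.max()-Rr)+t*ct,4),"w",round(np.ptp(b)*1e3,1),"len",round(np.ptp(a)*1e3,1),c[:,0].mean(0).round(),cv2.contourArea(c)))
    return out
BLUE=((108,120,60),(125,255,255));AMB=((4,90,50),(18,255,255));GRN=((50,120,40),(80,255,255))
E
python3 - <<'E'
from h import *
im={k:cv2.imread(f"pics/{k}.png")[:,:,::-1].copy() for k in("w2","w3")}
I={k:pickle.load(open(k+".pkl","rb")) for k in im}
for k,px in(("w2",(254,112)),("w2",(269,110)),("w2",(63,176)),("w2",(85,165)),("w3",(313,118)),("w3",(306,180)),("w3",(300,160))):
    print(k,px,cv2.cvtColor(im[k],cv2.COLOR_RGB2HSV)[px[1],px[0]],im[k][px[1],px[0]])
for o in tops(I["w2"],im["w2"],*BLUE,.054,.0185,roi=(230,70,430,140)):print("cup",o)
for o in tops(I["w3"],im["w3"],*AMB,.093,.012,roi=(250,0,400,300)):print("vial3",o)
for o in tops(I["w2"],im["w2"],*AMB,.093,.012,roi=(30,100,110,250)):print("vial2",o)
E
```

```text
w2 (254, 112) [111 117 105] [ 57  72 105]
w2 (269, 110) [110 133 127] [ 61  82 127]
w2 (63, 176) [ 11 108  83] [83 61 48]
w2 (85, 165) [ 12 108  85] [85 64 49]
w3 (313, 118) [ 15  79 142] [142 120  98]
w3 (306, 180) [10 75 95] [95 76 67]
w3 (300, 160) [ 85  10 158] [152 158 157]
cup (array([0.5348, 0.0506]), 'w', np.float64(35.2), 'len', np.float64(36.0), array([268., 111.]), 979.5)
cup (array([ 0.5504, -0.0667]), 'w', np.float64(35.4), 'len', np.float64(37.9), array([389., 109.]), 1029.0)
cup (array([ 0.5423, -0.0071]), 'w', np.float64(35.4), 'len', np.float64(35.5), array([329., 109.]), 984.0)
vial3 (array([0.4077, 0.2863]), 'w', np.float64(21.9), 'len', np.float64(21.9), array([305., 181.]), 438.0)
vial3 (array([0.4613, 0.2759]), 'w', np.float64(22.3), 'len', np.float64(22.1), array([325., 122.]), 480.0)
vial3 (array([0.5134, 0.2642]), 'w', np.float64(22.0), 'len', np.float64(22.1), array([346.,  64.]), 467.5)
vial2 (array([0.4072, 0.2865]), 'w', np.float64(21.5), 'len', np.float64(20.9), array([ 53., 225.]), 173.5)
vial2 (array([0.4611, 0.2752]), 'w', np.float64(21.9), 'len', np.float64(21.6), array([ 56., 178.]), 205.0)
vial2 (array([0.4686, 0.2495]), 'w', np.float64(19.2), 'len', np.float64(35.5), array([ 77., 170.]), 232.0)
vial2 (array([0.5146, 0.2634]), 'w', np.float64(21.5), 'len', np.float64(20.6), array([ 63., 128.]), 225.0)
```

carry_out(deltas=[{"x": 0.129, "y": 0.018, "z": 0.0, "yaw": 0, "grip": 0.5}, {"x": 0.129, "y": 0.018, "z": 0.03, "yaw": 0, "grip": 0.5}, {"x": 0.129, "y": 0.018, "z": 0.08, "yaw": 0, "grip": 0.5}, {"x": 0.129, "y": 0.018, "z": 0.12, "yaw": 0, "grip": 0.5}, {"x": 0.129, "y": 0.018, "z": 0.14, "yaw": 0, "grip": 0.5}, {"x": 0.129, "y": 0.018, "z": 0.14, "yaw": 0, "grip": 0.5}, {"x": 0.129, "y": 0.018, "z": 0.14, "yaw": 0, "grip": 0.5}])

```text
t: 6.3
ee_pos: [0.5153, 0.2631, 0.1388]
ee_rot: [180.0, 0.1, 6.8]
ft_force: [0.7, 0.2, 0.2]
opening: 0.0431
finger_force: 0.0
```

```bash
python3 - <<'E'
from h import *
s=state();i,im=shot("wrist","w4");print(s["ee_pos"],s["ee_rot"],tool([.514,.2638,.05]))
for o in tops(i,im,(4,70,50),(20,255,255),.093,.0112,roi=(150,50,500,380)):print(o,tool([*o[0],.05]).round(4))
E
```

```text
[0.51530782 0.2631428  0.13877642] [1.79969029e+02 5.61470133e-02 6.76368660e+00] [-2.20612632e-03 -6.42549965e-05  9.00292854e-02]
(array([0.4422, 0.2778]), 'w', np.float64(26.2), 'len', np.float64(40.5), array([287., 357.]), 1335.5) [-0.0718 -0.0224  0.0899]
(array([0.4817, 0.2748]), 'w', np.float64(20.9), 'len', np.float64(29.8), array([298., 314.]), 1094.5) [-0.033  -0.0148  0.09  ]
(array([0.5146, 0.2639]), 'w', np.float64(22.9), 'len', np.float64(22.5), array([322., 270.]), 1153.0) [-0.0016 -0.0001  0.09  ]
(array([0.5351, 0.2665]), 'w', np.float64(19.7), 'len', np.float64(18.3), array([322., 239.]), 771.5) [ 0.0191 -0.0003  0.0901]
```

carry_out(deltas=[{"x": -0.002, "y": 0, "z": 0.04, "yaw": 0, "grip": 0.5}, {"x": -0.002, "y": 0, "z": 0.075, "yaw": 0, "grip": 0.5}, {"x": -0.002, "y": 0, "z": 0.089, "yaw": 0, "grip": 0.5}, {"x": -0.002, "y": 0, "z": 0.089, "yaw": 0, "grip": 0.5}, {"x": -0.002, "y": 0, "z": 0.089, "yaw": 0, "grip": 0.1}, {"x": -0.002, "y": 0, "z": 0.089, "yaw": 0, "grip": 0.1}, {"x": -0.002, "y": 0, "z": 0.089, "yaw": 0, "grip": 0.1}, {"x": -0.002, "y": 0, "z": 0.089, "yaw": 0, "grip": 0.1}], newtons=30)

```text
t: 7.15
ee_pos: [0.5148, 0.2647, 0.0516]
ee_rot: [-179.9, -0.2, 6.8]
ft_force: [0.1, -1.0, 8.2]
opening: 0.0232
finger_force: 29.9
```

carry_out(deltas=[{"x": 0, "y": 0, "z": -0.02, "yaw": 0, "grip": 0.1}, {"x": 0, "y": 0, "z": -0.06, "yaw": 0, "grip": 0.1}, {"x": 0, "y": 0, "z": -0.11, "yaw": 0, "grip": 0.1}, {"x": 0, "y": 0, "z": -0.16, "yaw": 0, "grip": 0.1}, {"x": 0, "y": 0, "z": -0.2, "yaw": 0, "grip": 0.1}, {"x": 0, "y": 0, "z": -0.2, "yaw": 0, "grip": 0.1}, {"x": 0, "y": 0, "z": -0.2, "yaw": 0, "grip": 0.1}])

```text
t: 7.85
ee_pos: [0.5137, 0.2638, 0.2509]
ee_rot: [-180.0, -0.2, 6.8]
ft_force: [0.2, -1.2, -0.9]
opening: 0.0233
finger_force: 30.2
```

```bash
python3 - <<'E'
from h import *
s=state();i,im=shot("wrist","w5");print(s["ee_pos"],s["ee_rot"],s["opening"],tool([.5348,.0506,.062]))
for o in tops(i,im,(4,70,50),(20,255,255),s["ee_pos"][2]+.043,.0112,roi=(250,200,400,340)):print(o,tool([*o[0],.05]).round(4))
E
```

```text
[0.51372792 0.26381037 0.25088609] [-1.79970361e+02 -1.54448250e-01  6.81725676e+00] 0.023308555639592894 [-0.00356981  0.21367554  0.1874414 ]
(array([0.5371, 0.2684]), 'w', np.float64(23.1), 'len', np.float64(34.0), array([315., 292.]), 4102.0) [ 0.0246 -0.0023  0.1993]
```

carry_out(deltas=[{"x": -0.003, "y": 0.213, "z": 0, "yaw": 0, "grip": 0.1}, {"x": -0.003, "y": 0.213, "z": 0, "yaw": 0, "grip": 0.1}, {"x": -0.003, "y": 0.213, "z": 0, "yaw": 0, "grip": 0.1}, {"x": -0.003, "y": 0.213, "z": 0, "yaw": 0, "grip": 0.1}, {"x": -0.003, "y": 0.213, "z": 0.03, "yaw": 0, "grip": 0.1}, {"x": -0.003, "y": 0.213, "z": 0.06, "yaw": 0, "grip": 0.1}, {"x": -0.003, "y": 0.213, "z": 0.06, "yaw": 0, "grip": 0.1}, {"x": -0.003, "y": 0.213, "z": 0.06, "yaw": 0, "grip": 0.1}])

```text
t: 8.7
ee_pos: [0.5347, 0.0524, 0.1888]
ee_rot: [-180.0, 0.2, 6.9]
ft_force: [0.5, -0.1, -0.6]
opening: 0.0231
finger_force: 30.2
```

```bash
python3 - <<'E'
from h import *
s=state();i,im=shot("wrist","w6");print(s["ee_pos"],s["ee_rot"])
for o in tops(i,im,(108,100,60),(125,255,255),.054,.0178,amin=300):print(o,tool([*o[0],.062]).round(4))
cv2.imwrite("pics/c3.png",im[:,:,::-1])
E
```

```text
[0.53472103 0.05238555 0.18879   ] [-1.79966706e+02  1.54904254e-01  6.88656449e+00]
(array([ 0.5501, -0.0681]), 'w', np.float64(36.1), 'len', np.float64(50.2), array([463., 219.]), 1621.0) [-0.0002  0.1218  0.1278]
(array([0.5349, 0.0515]), 'w', np.float64(34.6), 'len', np.float64(35.4), array([325., 221.]), 1614.5) [-0.0009  0.0012  0.1278]
(array([ 0.5423, -0.0084]), 'w', np.float64(35.6), 'len', np.float64(43.7), array([397., 220.]), 1656.0) [-0.0007  0.0616  0.1278]
(array([0.6602, 0.3776]), 'w', np.float64(53.3), 'len', np.float64(39.3), array([ 7., 65.]), 810.0) [ 0.1627 -0.3075  0.128 ]
```

View pics/c3.png

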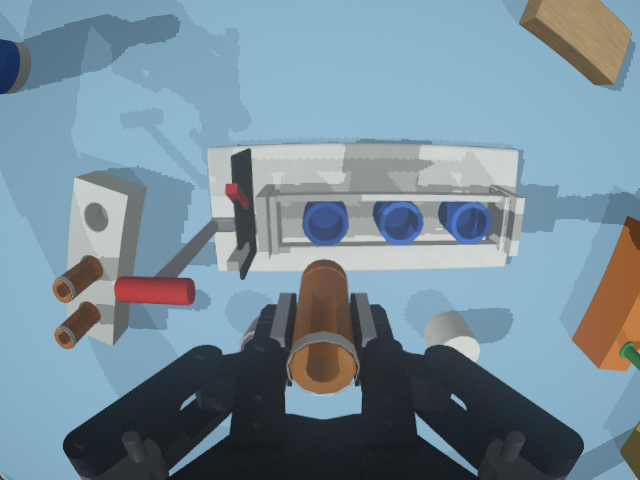

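carry_out(deltas=[{"x": 0, "y": 0.001, "z": 0.04, "yaw": 0, "grip": 0.1}, {"x": 0, "y": 0.001, "z": 0.07, "yaw": 0, "grip": 0.1}, {"x": 0, "y": 0.001, "z": 0.085, "yaw": 0, "grip": 0.1}, {"x": 0, "y": 0.001, "z": 0.095, "yaw": 0, "grip": 0.1}, {"x": 0, "y": 0.001, "z": 0.105, "yaw": 0, "grip": 0.1}, {"x": 0, "y": 0.001, "z": 0.115, "yaw": 0, "grip": 0.1}, {"x": 0, "y": 0.001, "z": 0.122, "yaw": 0, "grip": 0.1}, {"x": 0, "y": 0.001, "z": 0.122, "yaw": 0, "grip": 0.1}])

```text
t: 9.55
ee_pos: [0.5357, 0.0509, 0.0669]
ee_rot: [-180.0, 0.0, 6.8]
ft_force: [-0.2, -0.5, 0.1]
opening: 0.0228
finger_force: 30.2
```

No contact force, so it is in. Lower the rest, release, retreat.

carry_out(deltas=[{"x": 0, "y": 0, "z": 0.002, "yaw": 0, "grip": 0.1}, {"x": 0, "y": 0, "z": 0.004, "yaw": 0, "grip": 0.1}, {"x": 0, "y": 0, "z": 0.005, "yaw": 0, "grip": 0.1}, {"x": 0, "y": 0, "z": 0.005, "yaw": 0, "grip": 0.1}])

```text
t: 9.95
ee_pos: [0.5362, 0.051, 0.0636]
ee_rot: [180.0, -0.1, 6.8]
ft_force: [-2.8, -0.7, 9.5]
opening: 0.0228
finger_force: 30.9
```

carry_out(deltas=[{"x": 0, "y": 0, "z": 0, "yaw": 0, "grip": 0.42}, {"x": 0, "y": 0, "z": 0, "yaw": 0, "grip": 0.42}, {"x": 0, "y": 0, "z": -0.03, "yaw": 0, "grip": 0.42}, {"x": 0, "y": 0, "z": -0.08, "yaw": 0, "grip": 0.42}, {"x": 0, "y": 0, "z": -0.13, "yaw": 0, "grip": 0.42}, {"x": 0, "y": 0, "z": -0.18, "yaw": 0, "grip": 0.42}, {"x": 0, "y": 0, "z": -0.19, "yaw": 0, "grip": 0.5}, {"x": 0, "y": 0, "z": -0.19, "yaw": 0, "grip": 0.5}])

```text
t: 10.75
ee_pos: [0.5372, 0.0509, 0.2545]
ee_rot: [180.0, -0.3, 6.8]
ft_force: [-0.4, -0.6, -1.0]
opening: 0.0427
finger_force: 0.0
```

```bash
python3 - <<'E'
from h import *
s=state();i,im=shot("wrist","w7");print(s["ee_pos"],s["ee_rot"])
for o in tops(i,im,(4,70,50),(20,255,255),.105,.0112,roi=(250,120,420,340)):print(o)
for o in tops(i,im,(4,70,50),(20,255,255),.093,.0112,roi=(0,150,150,400)):print(o)
print(tool([.4612,.2755,.05]))
E
```

```text
[0.53722764 0.05090517 0.25449255] [179.97442545  -0.27686299   6.80290953]
(array([0.5354, 0.0516]), 'w', np.float64(22.2), 'len', np.float64(22.2), array([323., 222.]), 536.5)
(array([0.5558, 0.054 ]), 'w', np.float64(18.7), 'len', np.float64(12.6), array([322., 203.]), 208.5)
(array([0.406, 0.287]), 'w', np.float64(22.0), 'len', np.float64(21.3), array([ 95., 310.]), 190.0)
(array([0.4234, 0.2684]), 'w', np.float64(20.7), 'len', np.float64(42.5), array([111., 295.]), 461.5)
(array([0.4597, 0.2757]), 'w', np.float64(22.4), 'len', np.float64(21.8), array([ 97., 267.]), 241.0)
(array([0.4738, 0.2563]), 'w', np.float64(20.9), 'len', np.float64(37.7), array([115., 253.]), 479.5)
[-0.0476525  -0.23223168  0.20223131]
```

carry_out(deltas=[{"x": -0.048, "y": -0.232, "z": 0, "yaw": 0, "grip": 0.5}, {"x": -0.048, "y": -0.232, "z": 0, "yaw": 0, "grip": 0.5}, {"x": -0.048, "y": -0.232, "z": 0, "yaw": 0, "grip": 0.5}, {"x": -0.048, "y": -0.232, "z": 0, "yaw": 0, "grip": 0.5}, {"x": -0.048, "y": -0.232, "z": 0.05, "yaw": 0, "grip": 0.5}, {"x": -0.048, "y": -0.232, "z": 0.1, "yaw": 0, "grip": 0.5}, {"x": -0.048, "y": -0.232, "z": 0.14, "yaw": 0, "grip": 0.5}, {"x": -0.048, "y": -0.232, "z": 0.14, "yaw": 0, "grip": 0.5}])

```text
t: 11.6
ee_pos: [0.4544, 0.2721, 0.1047]
ee_rot: [179.6, 0.9, 6.9]
ft_force: [-0.4, -0.8, -0.6]
opening: 0.0431
finger_force: 0.0
```

carry_out(deltas=[{"x": 0, "y": 0, "z": 0, "yaw": 0, "grip": 0.5}, {"x": 0, "y": 0, "z": 0, "yaw": 0, "grip": 0.5}])

```text
t: 11.8
ee_pos: [0.4617, 0.2761, 0.1143]
ee_rot: [-179.9, -0.1, 6.8]
ft_force: [0.2, -0.1, 0.3]
opening: 0.0427
finger_force: 0.0
```

```bash
python3 - <<'E'
from h import *
s=state();i,im=shot("wrist");print(s["ee_pos"],s["ee_rot"],tool([.4605,.2756,.05]))
for o in tops(i,im,(4,70,50),(20,255,255),.093,.0115,roi=(150,50,500,380),amin=400):print(o,tool([*o[0],.05]).round(4))
E
```

```text
[0.46173509 0.27608017 0.11429266] [-1.79930433e+02 -1.41119932e-01  6.79431861e+00] [-0.0018808   0.00044858  0.06468915]
(array([0.4118, 0.2865]), 'w', np.float64(22.7), 'len', np.float64(16.4), array([294., 371.]), 670.0) [-0.049  -0.0161  0.0645]
(array([0.4286, 0.2865]), 'w', np.float64(20.6), 'len', np.float64(32.0), array([298., 335.]), 1441.5) [-0.0323 -0.0141  0.0646]
(array([0.46 , 0.275]), 'w', np.float64(22.9), 'len', np.float64(23.0), array([326., 291.]), 1441.5) [-0.0024  0.001   0.0647]
(array([0.4807, 0.2778]), 'w', np.float64(20.0), 'len', np.float64(20.4), array([325., 255.]), 1094.0) [0.0184 0.0007 0.0648]
```

carry_out(deltas=[{"x": -0.002, "y": 0.001, "z": 0.04, "yaw": 0, "grip": 0.5}, {"x": -0.002, "y": 0.001, "z": 0.064, "yaw": 0, "grip": 0.5}, {"x": -0.002, "y": 0.001, "z": 0.064, "yaw": 0, "grip": 0.5}, {"x": -0.002, "y": 0.001, "z": 0.064, "yaw": 0, "grip": 0.5}, {"x": -0.002, "y": 0.001, "z": 0.064, "yaw": 0, "grip": 0.1}, {"x": -0.002, "y": 0.001, "z": 0.064, "yaw": 0, "grip": 0.1}, {"x": -0.002, "y": 0.001, "z": 0.064, "yaw": 0, "grip": 0.1}, {"x": -0.002, "y": 0.001, "z": 0.064, "yaw": 0, "grip": 0.1}], newtons=30)

```text
t: 12.65
ee_pos: [0.4602, 0.2753, 0.0506]
ee_rot: [-179.9, -0.2, 6.8]
ft_force: [-0.7, -0.2, 8.1]
opening: 0.0235
finger_force: 29.1
```

carry_out(deltas=[{"x": 0, "y": 0, "z": -0.02, "yaw": 0, "grip": 0.1}, {"x": 0, "y": 0, "z": -0.06, "yaw": 0, "grip": 0.1}, {"x": 0, "y": 0, "z": -0.11, "yaw": 0, "grip": 0.1}, {"x": 0, "y": 0, "z": -0.16, "yaw": 0, "grip": 0.1}, {"x": 0, "y": 0, "z": -0.2, "yaw": 0, "grip": 0.1}, {"x": 0, "y": 0, "z": -0.2, "yaw": 0, "grip": 0.1}])

```text
t: 13.25
ee_pos: [0.4615, 0.2767, 0.2553]
ee_rot: [-179.7, -0.6, 6.8]
ft_force: [0.5, -0.6, -0.8]
opening: 0.0236
finger_force: 29.9
```

carry_out(deltas=[{"x": 0.048, "y": 0.29, "z": 0, "yaw": 0, "grip": 0.1}, {"x": 0.048, "y": 0.29, "z": 0, "yaw": 0, "grip": 0.1}, {"x": 0.048, "y": 0.29, "z": 0, "yaw": 0, "grip": 0.1}, {"x": 0.048, "y": 0.29, "z": 0, "yaw": 0, "grip": 0.1}, {"x": 0.048, "y": 0.29, "z": 0, "yaw": 0, "grip": 0.1}, {"x": 0.048, "y": 0.29, "z": 0, "yaw": 0, "grip": 0.1}, {"x": 0.048, "y": 0.29, "z": 0.04, "yaw": 0, "grip": 0.1}, {"x": 0.048, "y": 0.29, "z": 0.06, "yaw": 0, "grip": 0.1}])

```text
t: 14.05
ee_pos: [0.5397, -0.0103, 0.1863]
ee_rot: [180.0, 0.1, 6.6]
ft_force: [0.2, 0.7, -1.2]
opening: 0.0237
finger_force: 29.9
```

carry_out(deltas=[{"x": 0, "y": 0, "z": 0, "yaw": 0, "grip": 0.1}, {"x": 0, "y": 0, "z": 0, "yaw": 0, "grip": 0.1}])

```text
t: 14.25
ee_pos: [0.5408, -0.0076, 0.1889]
ee_rot: [-180.0, 0.0, 6.9]
ft_force: [0.8, -0.0, 0.0]
opening: 0.0237
finger_force: 29.9
```

```bash
python3 - <<'E'
from h import *
s=state();i,im=shot("wrist","w8");print(s["ee_pos"],s["ee_rot"],tool([.5423,-.008,.062]))
for o in tops(i,im,(108,100,60),(125,255,255),.054,.0178,amin=300):print(o,tool([*o[0],.062]).round(4))
E
```

```text
[ 0.54075183 -0.00759624  0.18887862] [-1.79988383e+02  2.33002630e-03  6.86456165e+00] [0.00063747 0.00060432 0.12757116]
(array([0.541 , 0.0481]), 'w', np.float64(35.5), 'len', np.float64(36.4), array([255., 216.]), 605.5) [ 0.0061 -0.0552  0.1276]
(array([ 0.5429, -0.0079]), 'w', np.float64(35.3), 'len', np.float64(35.2), array([325., 219.]), 1625.0) [0.0012 0.0006 0.1276]
(array([ 0.5503, -0.068 ]), 'w', np.float64(35.7), 'len', np.float64(43.6), array([397., 219.]), 1670.5) [0.0014 0.0611 0.1276]
```

carry_out(deltas=[{"x": 0.001, "y": 0.0005, "z": 0.04, "yaw": 0, "grip": 0.1}, {"x": 0.001, "y": 0.0005, "z": 0.07, "yaw": 0, "grip": 0.1}, {"x": 0.001, "y": 0.0005, "z": 0.085, "yaw": 0, "grip": 0.1}, {"x": 0.001, "y": 0.0005, "z": 0.095, "yaw": 0, "grip": 0.1}, {"x": 0.001, "y": 0.0005, "z": 0.105, "yaw": 0, "grip": 0.1}, {"x": 0.001, "y": 0.0005, "z": 0.115, "yaw": 0, "grip": 0.1}, {"x": 0.001, "y": 0.0005, "z": 0.124, "yaw": 0, "grip": 0.1}, {"x": 0.001, "y": 0.0005, "z": 0.126, "yaw": 0, "grip": 0.1}])

```text
t: 15.1
ee_pos: [0.5428, -0.0083, 0.0625]
ee_rot: [180.0, -0.1, 6.8]
ft_force: [-1.4, 0.1, 13.6]
opening: 0.0232
finger_force: 31.0
```

carry_out(deltas=[{"x": 0, "y": 0, "z": 0, "yaw": 0, "grip": 0.42}, {"x": 0, "y": 0, "z": 0, "yaw": 0, "grip": 0.42}, {"x": 0, "y": 0, "z": -0.03, "yaw": 0, "grip": 0.42}, {"x": 0, "y": 0, "z": -0.08, "yaw": 0, "grip": 0.42}, {"x": 0, "y": 0, "z": -0.13, "yaw": 0, "grip": 0.42}, {"x": 0, "y": 0, "z": -0.18, "yaw": 0, "grip": 0.42}, {"x": 0, "y": 0, "z": -0.19, "yaw": 0, "grip": 0.5}, {"x": 0, "y": 0, "z": -0.19, "yaw": 0, "grip": 0.5}])

```text
t: 15.9
ee_pos: [0.543, -0.0083, 0.2546]
ee_rot: [179.9, -0.2, 6.8]
ft_force: [0.0, -0.0, -1.2]
opening: 0.043
finger_force: 0.0
```

carry_out(deltas=[{"x": -0.1, "y": -0.309, "z": 0, "yaw": 0, "grip": 0.5}, {"x": -0.1, "y": -0.309, "z": 0, "yaw": 0, "grip": 0.5}, {"x": -0.1, "y": -0.309, "z": 0, "yaw": 0, "grip": 0.5}, {"x": -0.1, "y": -0.309, "z": 0, "yaw": 0, "grip": 0.5}, {"x": -0.1, "y": -0.309, "z": 0, "yaw": 0, "grip": 0.5}, {"x": -0.1, "y": -0.309, "z": 0, "yaw": 0, "grip": 0.5}, {"x": -0.1, "y": -0.309, "z": 0.04, "yaw": 0, "grip": 0.5}, {"x": -0.1, "y": -0.309, "z": 0.09, "yaw": 0, "grip": 0.5}])

```text
t: 16.7
ee_pos: [0.4037, 0.2915, 0.1617]
ee_rot: [-179.8, -0.1, 7.2]
ft_force: [2.4, -1.2, -0.6]
opening: 0.0428
finger_force: 0.0
```

carry_out(deltas=[{"x": 0, "y": 0, "z": 0.04, "yaw": 0, "grip": 0.5}, {"x": 0, "y": 0, "z": 0.05, "yaw": 0, "grip": 0.5}, {"x": 0, "y": 0, "z": 0.05, "yaw": 0, "grip": 0.5}, {"x": 0, "y": 0, "z": 0.05, "yaw": 0, "grip": 0.5}])

```text
t: 17.1
ee_pos: [0.4064, 0.287, 0.1134]
ee_rot: [-180.0, -0.1, 6.8]
ft_force: [0.0, 0.9, 0.9]
opening: 0.0427
finger_force: 0.0
```

```bash
python3 - <<'E'
from h import *
s=state();i,im=shot("wrist");print(s["ee_pos"],s["ee_rot"],tool([.4068,.2867,.05]))
for o in tops(i,im,(4,70,50),(20,255,255),.093,.0115,roi=(150,50,500,380),amin=400):print(o,tool([*o[0],.05]).round(4))
E
```

```text
[0.40635888 0.28702764 0.11340446] [-1.79958178e+02 -5.35450534e-02  6.81145041e+00] [-0.00020098  0.00067982  0.06394199]
(array([0.4062, 0.2864]), 'w', np.float64(23.3), 'len', np.float64(22.2), array([326., 290.]), 1445.5) [-0.0008  0.0009  0.0639]
(array([0.4269, 0.289 ]), 'w', np.float64(19.8), 'len', np.float64(20.0), array([325., 254.]), 1095.0) [0.02   0.0008 0.064 ]
```

carry_out(deltas=[{"x": -0.0005, "y": 0.001, "z": 0.04, "yaw": 0, "grip": 0.5}, {"x": -0.0005, "y": 0.001, "z": 0.063, "yaw": 0, "grip": 0.5}, {"x": -0.0005, "y": 0.001, "z": 0.063, "yaw": 0, "grip": 0.5}, {"x": -0.0005, "y": 0.001, "z": 0.063, "yaw": 0, "grip": 0.5}, {"x": -0.0005, "y": 0.001, "z": 0.063, "yaw": 0, "grip": 0.1}, {"x": -0.0005, "y": 0.001, "z": 0.063, "yaw": 0, "grip": 0.1}, {"x": -0.0005, "y": 0.001, "z": 0.063, "yaw": 0, "grip": 0.1}, {"x": -0.0005, "y": 0.001, "z": 0.063, "yaw": 0, "grip": 0.1}], newtons=30)

```text
t: 17.95
ee_pos: [0.4068, 0.2866, 0.0513]
ee_rot: [-179.9, -0.2, 6.8]
ft_force: [-0.5, -0.4, 8.0]
opening: 0.0228
finger_force: 29.3
```

carry_out(deltas=[{"x": 0, "y": 0, "z": -0.02, "yaw": 0, "grip": 0.1}, {"x": 0, "y": 0, "z": -0.06, "yaw": 0, "grip": 0.1}, {"x": 0, "y": 0, "z": -0.11, "yaw": 0, "grip": 0.1}, {"x": 0, "y": 0, "z": -0.16, "yaw": 0, "grip": 0.1}, {"x": 0, "y": 0, "z": -0.2, "yaw": 0, "grip": 0.1}, {"x": 0, "y": 0, "z": -0.2, "yaw": 0, "grip": 0.1}])

```text
t: 18.55
ee_pos: [0.408, 0.288, 0.2557]
ee_rot: [-179.7, -0.6, 6.8]
ft_force: [0.3, 0.5, -1.1]
opening: 0.0226
finger_force: 30.1
```

carry_out(deltas=[{"x": 0.101, "y": 0.369, "z": 0, "yaw": 0, "grip": 0.1}, {"x": 0.101, "y": 0.369, "z": 0, "yaw": 0, "grip": 0.1}, {"x": 0.101, "y": 0.369, "z": 0, "yaw": 0, "grip": 0.1}, {"x": 0.101, "y": 0.369, "z": 0, "yaw": 0, "grip": 0.1}, {"x": 0.101, "y": 0.369, "z": 0, "yaw": 0, "grip": 0.1}, {"x": 0.101, "y": 0.369, "z": 0, "yaw": 0, "grip": 0.1}, {"x": 0.101, "y": 0.369, "z": 0, "yaw": 0, "grip": 0.1}, {"x": 0.101, "y": 0.369, "z": 0, "yaw": 0, "grip": 0.1}])

```text
t: 19.35
ee_pos: [0.5499, -0.0734, 0.2491]
ee_rot: [179.9, 0.0, 6.6]
ft_force: [0.6, 0.5, -1.2]
opening: 0.0228
finger_force: 30.1
```

carry_out(deltas=[{"x": 0, "y": 0, "z": 0.04, "yaw": 0, "grip": 0.1}, {"x": 0, "y": 0, "z": 0.06, "yaw": 0, "grip": 0.1}, {"x": 0, "y": 0, "z": 0.06, "yaw": 0, "grip": 0.1}, {"x": 0, "y": 0, "z": 0.06, "yaw": 0, "grip": 0.1}])

```text
t: 19.75
ee_pos: [0.5495, -0.0685, 0.1897]
ee_rot: [-180.0, 0.0, 6.9]
ft_force: [-0.1, 0.8, -0.8]
opening: 0.0229
finger_force: 30.1
```

```bash
python3 - <<'E'
from h import *
s=state();i,im=shot("wrist","w9");print(s["ee_pos"],s["ee_rot"],tool([.5503,-.068,.062]))
for o in tops(i,im,(108,100,60),(125,255,255),.054,.0178,amin=300):print(o,tool([*o[0],.062]).round(4))
E
```

```text
[ 0.54948691 -0.06854428  0.1897418 ] [-1.79986903e+02  1.51319360e-02  6.85705997e+00] [-3.67385268e-05 -5.19504656e-04  1.28558321e-01]
(array([0.538 , 0.0481]), 'w', np.float64(35.6), 'len', np.float64(45.2), array([186., 219.]), 745.5) [ 0.0016 -0.1173  0.1285]
(array([ 0.5483, -0.0111]), 'w', np.float64(35.7), 'len', np.float64(37.1), array([253., 217.]), 610.5) [ 0.0048 -0.0573  0.1286]
(array([ 0.5504, -0.0678]), 'w', np.float64(34.6), 'len', np.float64(36.0), array([323., 220.]), 1605.5) [ 1.000e-04 -7.000e-04  1.286e-01]
(array([ 0.7931, -0.3453]), 'w', np.float64(50.6), 'len', np.float64(56.7), array([629.,  26.]), 908.5) [0.2079 0.3038 0.1289]
```

carry_out(deltas=[{"x": 0, "y": -0.0005, "z": 0.04, "yaw": 0, "grip": 0.1}, {"x": 0, "y": -0.0005, "z": 0.07, "yaw": 0, "grip": 0.1}, {"x": 0, "y": -0.0005, "z": 0.085, "yaw": 0, "grip": 0.1}, {"x": 0, "y": -0.0005, "z": 0.095, "yaw": 0, "grip": 0.1}, {"x": 0, "y": -0.0005, "z": 0.105, "yaw": 0, "grip": 0.1}, {"x": 0, "y": -0.0005, "z": 0.115, "yaw": 0, "grip": 0.1}, {"x": 0, "y": -0.0005, "z": 0.124, "yaw": 0, "grip": 0.1}, {"x": 0, "y": -0.0005, "z": 0.127, "yaw": 0, "grip": 0.1}])

```text
t: 20.6
ee_pos: [0.5528, -0.0679, 0.0633]
ee_rot: [180.0, -0.4, 6.8]
ft_force: [6.3, 0.8, 3.0]
opening: 0.0228
finger_force: 29.3
```

carry_out(deltas=[{"x": 0, "y": 0, "z": 0, "yaw": 0, "grip": 0.42}, {"x": 0, "y": 0, "z": 0, "yaw": 0, "grip": 0.42}, {"x": 0, "y": 0, "z": -0.03, "yaw": 0, "grip": 0.42}, {"x": 0, "y": 0, "z": -0.08, "yaw": 0, "grip": 0.42}, {"x": 0, "y": 0, "z": -0.13, "yaw": 0, "grip": 0.42}, {"x": 0, "y": 0.03, "z": -0.18, "yaw": 0, "grip": 0.42}, {"x": 0, "y": 0.06, "z": -0.19, "yaw": 0, "grip": 0.42}, {"x": 0, "y": 0.06, "z": -0.19, "yaw": 0, "grip": 0.42}])

```text
t: 21.4
ee_pos: [0.5576, -0.1342, 0.2555]
ee_rot: [179.7, -0.2, 6.4]
ft_force: [0.3, 0.4, -0.4]
opening: 0.0359
finger_force: 0.0
```

carry_out(deltas=[{"x": -0.01, "y": 0.02, "z": 0, "yaw": 0, "grip": 0.42}, {"x": -0.01, "y": 0.02, "z": 0, "yaw": 0, "grip": 0.42}, {"x": -0.01, "y": 0.02, "z": 0, "yaw": 0, "grip": 0.42}])

```text
t: 21.7
ee_pos: [0.5484, -0.1484, 0.2518]
ee_rot: [-180.0, 0.1, 6.8]
ft_force: [-0.1, 0.3, -0.5]
opening: 0.0361
finger_force: 0.0
```

```bash
python3 - <<'E'
from h import *
s=state();i,im=shot("wrist","w10");print(s["ee_pos"],s["ee_rot"])
for o in tops(i,im,(4,70,50),(20,255,255),.105,.0115,roi=(50,150,420,340)):print("vial",o)
for o in tops(i,im,*GRN,.116,.0068,roi=(380,150,640,400),amin=60):print("swab",o)
E
```

```text
[ 0.54837065 -0.14842445  0.25178228] [-1.79952446e+02  8.94622150e-02  6.78915151e+00]
vial (array([0.5354, 0.0518]), 'w', np.float64(22.5), 'len', np.float64(22.2), array([105., 211.]), 343.5)
vial (array([ 0.5426, -0.008 ]), 'w', np.float64(22.8), 'len', np.float64(21.8), array([161., 209.]), 425.5)
vial (array([ 0.5505, -0.0678]), 'w', np.float64(21.8), 'len', np.float64(21.8), array([226., 207.]), 504.0)
vial (array([0.5454, 0.0321]), 'w', np.float64(20.9), 'len', np.float64(30.9), array([125., 201.]), 416.0)
vial (array([ 0.5572, -0.0297]), 'w', np.float64(19.4), 'len', np.float64(19.1), array([181., 196.]), 303.5)
vial (array([ 0.568 , -0.0831]), 'w', np.float64(19.1), 'len', np.float64(14.2), array([242., 192.]), 284.0)
```

View pics/w10.png

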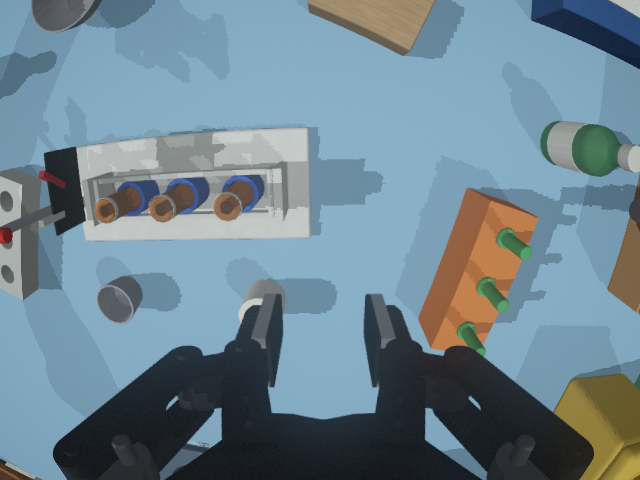

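```bash
python3 - <<'E'
from h import *
im=cv2.imread("pics/w10.png")[:,:,::-1].copy();i=cams.camera_info("wrist");i["fish"]=True
hsv=cv2.cvtColor(im,cv2.COLOR_RGB2HSV);print(hsv[238,513],hsv[245,524],hsv[295,495])
for o in tops(i,im,(60,90,40),(85,255,255),.116,.0068,roi=(440,215,545,400),amin=40):print("swab",o,tool([*o[0],.09]))
E
```

```text
[ 64 100  94] [66 97 89] [ 62  98 102]
swab (array([ 0.4377, -0.3151]), 'w', np.float64(17.3), 'len', np.float64(49.2), array([471., 338.]), 324.0) [-0.13011893  0.15310258  0.1618677 ]
swab (array([ 0.4909, -0.3228]), 'w', np.float64(17.1), 'len', np.float64(45.5), array([492., 293.]), 385.5) [-0.07822092  0.16710693  0.16179777]
swab (array([ 0.5445, -0.3305]), 'w', np.float64(17.4), 'len', np.float64(43.4), array([514., 244.]), 518.5) [-0.02592578  0.18115909  0.16172738]
```

carry_out(deltas=[{"x": -0.026, "y": 0.181, "z": 0, "yaw": 0, "grip": 0.5}, {"x": -0.026, "y": 0.181, "z": 0, "yaw": 0, "grip": 0.5}, {"x": -0.026, "y": 0.181, "z": 0, "yaw": 0, "grip": 0.5}, {"x": -0.026, "y": 0.181, "z": 0, "yaw": 0, "grip": 0.5}, {"x": -0.026, "y": 0.181, "z": 0.05, "yaw": 0, "grip": 0.5}, {"x": -0.026, "y": 0.181, "z": 0.09, "yaw": 0, "grip": 0.5}, {"x": -0.026, "y": 0.181, "z": 0.09, "yaw": 0, "grip": 0.5}, {"x": -0.026, "y": 0.181, "z": 0.09, "yaw": 0, "grip": 0.5}])

```text
t: 22.55
ee_pos: [0.5455, -0.3303, 0.1628]
ee_rot: [-179.9, 0.0, 6.9]
ft_force: [0.1, -0.8, 1.4]
opening: 0.0426
finger_force: 0.0
```

```bash
cat >> h.py <<'E'
SW=((55,80,40),(85,255,255))
def look(save,target=None,z=.116,lo=SW[0],hi=SW[1],Rr=.0068,amin=100,roi=(150,50,520,400),zt=.079):
    s=state();i,im=shot("wrist",save);print(s["ee_pos"].round(4),s["ee_rot"].round(2))
    for o in tops(i,im,lo,hi,z,Rr,amin,roi):print(o[0],o[2],o[4],o[5],o[6-1],"tool",tool([*o[0],zt]).round(4))
E
python3 -c "
from h import *
look('w11')"
```

```text
[ 0.5455 -0.3303  0.1628] [-1.7993e+02  2.0000e-02  6.9300e+00]
[ 0.4503 -0.3185] 16.5 36.3 [291. 380.] [291. 380.] tool [-0.0942 -0.0241  0.0851]
[ 0.4914 -0.3257] 16.2 38.7 [307. 326.] [307. 326.] tool [-0.0542 -0.012   0.0852]
[ 0.5454 -0.333 ] 16.4 29.1 [328. 253.] [328. 253.] tool [-0.0015  0.0017  0.0853]
[ 0.6523 -0.4161] 45.3 45.9 [478. 104.] [478. 104.] tool [0.0946 0.0971 0.0856]
```

View pics/w11.png

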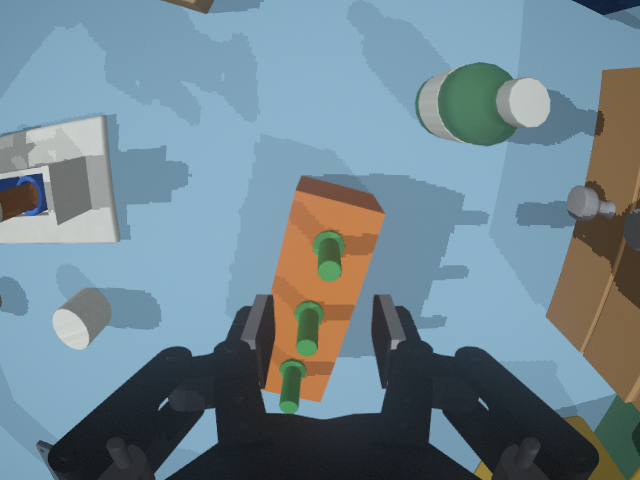

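carry_out(deltas=[{"x": -0.0015, "y": 0.002, "z": 0.04, "yaw": 0, "grip": 0.5}, {"x": -0.0015, "y": 0.002, "z": 0.075, "yaw": 0, "grip": 0.5}, {"x": -0.0015, "y": 0.002, "z": 0.083, "yaw": 0, "grip": 0.5}, {"x": -0.0015, "y": 0.002, "z": 0.083, "yaw": 0, "grip": 0.5}, {"x": -0.0015, "y": 0.002, "z": 0.083, "yaw": 0, "grip": 0}, {"x": -0.0015, "y": 0.002, "z": 0.083, "yaw": 0, "grip": 0}, {"x": -0.0015, "y": 0.002, "z": 0.083, "yaw": 0, "grip": 0}, {"x": -0.0015, "y": 0.002, "z": 0.083, "yaw": 0, "grip": 0}], newtons=30)

```text
t: 23.4
ee_pos: [0.5453, -0.3347, 0.082]
ee_rot: [179.9, -0.2, 6.8]
ft_force: [-0.9, -0.1, 7.2]
opening: 0.0133
finger_force: 29.4
```

carry_out(deltas=[{"x": 0, "y": 0, "z": -0.02, "yaw": 0, "grip": 0}, {"x": 0, "y": 0, "z": -0.06, "yaw": 0, "grip": 0}, {"x": 0, "y": 0, "z": -0.11, "yaw": 0, "grip": 0}, {"x": 0, "y": 0, "z": -0.16, "yaw": 0, "grip": 0}, {"x": 0, "y": 0, "z": -0.18, "yaw": 0, "grip": 0}, {"x": 0, "y": 0, "z": -0.18, "yaw": 0, "grip": 0}, {"x": 0, "y": 0, "z": -0.18, "yaw": 0, "grip": 0}])

```text
t: 24.1
ee_pos: [0.5434, -0.334, 0.2599]
ee_rot: [180.0, -0.0, 6.8]
ft_force: [0.6, -0.5, -0.5]
opening: 0.0129
finger_force: 29.6
```

```bash
python3 - <<'E'
from h import *
s=state();i,im=shot("wrist","w12");print(s["ee_pos"],s["opening"],s["finger_force"])
for t in([.5354,.0518,.2],[.5426,-.008,.2],[.5505,-.0678,.2]):print(tool(t).round(4))
cv2.imwrite("pics/c4.png",cv2.resize(im[220:400,220:420,::-1],None,fx=3,fy=3))
E
```

```text
[ 0.54342353 -0.3339872   0.25990891] 0.012869024145975233 29.596327543258667
[ 0.0385 -0.3836  0.0589]
[ 0.0385 -0.3234  0.0588]
[ 0.0393 -0.2631  0.0588]
```

View pics/c4.png

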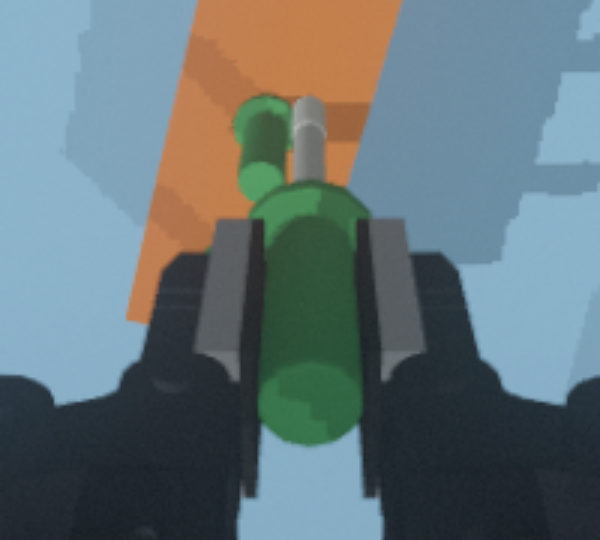

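```bash
python3 - <<'E'
from h import *
s=state();i=cams.camera_info("wrist");i["fish"]=True;z=s["ee_pos"][2]
for px,dz in(((322.7,254),-.073),((323.3,354.3),.034)):print(tool(plane(i,px,z+dz)).round(4))
E
```

```text
[-0.0014 -0.0008  0.073 ]
[ 0.0003 -0.0004 -0.034 ]
```

carry_out(deltas=[{"x": 0.039, "y": -0.383, "z": 0, "yaw": 0, "grip": 0}, {"x": 0.039, "y": -0.383, "z": 0, "yaw": 0, "grip": 0}, {"x": 0.039, "y": -0.383, "z": 0, "yaw": 0, "grip": 0}, {"x": 0.039, "y": -0.383, "z": 0, "yaw": 0, "grip": 0}, {"x": 0.039, "y": -0.383, "z": 0, "yaw": 0, "grip": 0}, {"x": 0.039, "y": -0.383, "z": 0, "yaw": 0, "grip": 0}, {"x": 0.039, "y": -0.383, "z": 0, "yaw": 0, "grip": 0}, {"x": 0.039, "y": -0.383, "z": 0, "yaw": 0, "grip": 0}])

```text
t: 24.95
ee_pos: [0.5351, 0.0548, 0.2581]
ee_rot: [-179.9, 0.1, 7.0]
ft_force: [1.1, 0.9, 0.4]
opening: 0.0132
finger_force: 29.6
```

carry_out(deltas=[{"x": 0, "y": 0, "z": 0.03, "yaw": 0, "grip": 0}, {"x": 0, "y": 0, "z": 0.06, "yaw": 0, "grip": 0}, {"x": 0, "y": 0, "z": 0.06, "yaw": 0, "grip": 0}, {"x": 0, "y": 0, "z": 0.06, "yaw": 0, "grip": 0}, {"x": 0, "y": 0, "z": 0.06, "yaw": 0, "grip": 0}])

```text
t: 25.45
ee_pos: [0.5374, 0.0509, 0.2004]
ee_rot: [-180.0, -0.1, 6.8]
ft_force: [-0.4, -0.8, -0.2]
opening: 0.013
finger_force: 29.6
```

```bash
python3 -c "
from h import *
look('w13',z=.105,lo=(4,70,50),hi=(20,255,255),Rr=.0115,roi=(120,100,480,330),zt=.121);print(tool([.5354,.0518,.121]))"
```

```text
[0.5374 0.0509 0.2004] [-1.7999e+02 -7.0000e-02  6.8000e+00]
[ 0.5424 -0.0083] 22.5 22.8 [409. 243.] [409. 243.] tool [-0.0024  0.0594  0.0797]
[0.5369 0.0511] 22.6 21.0 [323. 243.] [323. 243.] tool [-0.0008 -0.0003  0.0797]
[ 0.5594 -0.0483] 19.1 26.1 [464. 226.] [464. 226.] tool [0.0097 0.1011 0.0797]
[0.558  0.0065] 19.1 18.8 [395. 222.] [395. 222.] tool [0.0148 0.0465 0.0797]
[0.5554 0.0539] 19.6 16.1 [322. 220.] [322. 220.] tool [ 0.0179 -0.0008  0.0797]
[-0.00225272 -0.00112362  0.07970318]
```

carry_out(deltas=[{"x": -0.0012, "y": -0.0004, "z": 0.01, "yaw": 0, "grip": 0}, {"x": -0.0012, "y": -0.0004, "z": 0.015, "yaw": 0, "grip": 0}, {"x": -0.0012, "y": -0.0004, "z": 0.02, "yaw": 0, "grip": 0}, {"x": -0.0012, "y": -0.0004, "z": 0.025, "yaw": 0, "grip": 0}, {"x": -0.0012, "y": -0.0004, "z": 0.03, "yaw": 0, "grip": 0}, {"x": -0.0012, "y": -0.0004, "z": 0.035, "yaw": 0, "grip": 0}])

```text
t: 26.1
ee_pos: [0.5355, 0.0513, 0.164]
ee_rot: [-180.0, 0.0, 6.8]
ft_force: [-0.0, 0.2, -0.0]
opening: 0.0129
finger_force: 29.6
```

carry_out(deltas=[{"x": 0, "y": 0, "z": 0.01, "yaw": 0, "grip": 0}, {"x": 0, "y": 0, "z": 0.02, "yaw": 0, "grip": 0}, {"x": 0, "y": 0, "z": 0.03, "yaw": 0, "grip": 0}, {"x": 0, "y": 0, "z": 0.036, "yaw": 0, "grip": 0}, {"x": 0, "y": 0, "z": 0.04, "yaw": 0, "grip": 0}, {"x": 0, "y": 0, "z": 0.043, "yaw": 0, "grip": 0}, {"x": 0, "y": 0, "z": 0.045, "yaw": 0, "grip": 0}, {"x": 0, "y": 0, "z": 0.045, "yaw": 0, "grip": 0}])

```text
t: 26.9
ee_pos: [0.5364, 0.0515, 0.1209]
ee_rot: [180.0, -0.1, 6.8]
ft_force: [-2.6, -0.1, 10.7]
opening: 0.0134
finger_force: 30.8
```

carry_out(deltas=[{"x": 0, "y": 0, "z": 0, "yaw": 0, "grip": 0.4}, {"x": 0, "y": 0, "z": 0, "yaw": 0, "grip": 0.4}, {"x": 0, "y": 0, "z": -0.03, "yaw": 0, "grip": 0.4}, {"x": 0, "y": 0, "z": -0.07, "yaw": 0, "grip": 0.4}, {"x": 0, "y": 0, "z": -0.12, "yaw": 0, "grip": 0.4}, {"x": 0, "y": 0, "z": -0.13, "yaw": 0, "grip": 0.4}])

```text
t: 27.5
ee_pos: [0.5384, 0.0521, 0.2548]
ee_rot: [180.0, -0.5, 6.8]
ft_force: [0.3, 0.3, 0.1]
opening: 0.0341
finger_force: 0.0
```

carry_out(deltas=[{"x": -0.088, "y": 0.369, "z": 0, "yaw": 0, "grip": 0.45}, {"x": -0.088, "y": 0.369, "z": 0, "yaw": 0, "grip": 0.45}, {"x": -0.088, "y": 0.369, "z": 0, "yaw": 0, "grip": 0.45}, {"x": -0.088, "y": 0.369, "z": 0, "yaw": 0, "grip": 0.45}, {"x": -0.088, "y": 0.369, "z": 0, "yaw": 0, "grip": 0.45}, {"x": -0.088, "y": 0.369, "z": 0, "yaw": 0, "grip": 0.45}, {"x": -0.088, "y": 0.369, "z": 0, "yaw": 0, "grip": 0.45}, {"x": -0.088, "y": 0.369, "z": 0, "yaw": 0, "grip": 0.45}])

```text
t: 28.3
ee_pos: [0.4899, -0.3305, 0.2487]
ee_rot: [179.9, 0.1, 6.5]
ft_force: [0.1, 0.0, -0.3]
opening: 0.0385
finger_force: 0.0
```

carry_out(deltas=[{"x": 0, "y": 0, "z": 0.04, "yaw": 0, "grip": 0.45}, {"x": 0, "y": 0, "z": 0.09, "yaw": 0, "grip": 0.45}, {"x": 0, "y": 0, "z": 0.09, "yaw": 0, "grip": 0.45}, {"x": 0, "y": 0, "z": 0.09, "yaw": 0, "grip": 0.45}, {"x": 0, "y": 0, "z": 0.09, "yaw": 0, "grip": 0.45}])

```text
t: 28.8
ee_pos: [0.4936, -0.3261, 0.1619]
ee_rot: [179.9, -0.2, 6.9]
ft_force: [0.4, -0.2, 1.3]
opening: 0.0387
finger_force: 0.0
```

```bash
python3 -c "
from h import *
look('w14')"
```

```text
[ 0.4936 -0.3261  0.1619] [ 1.7988e+02 -1.7000e-01  6.8600e+00]
[ 0.4363 -0.3185] 16.2 39.9 [303. 329.] [303. 329.] tool [-0.0564 -0.0147  0.0829]
[ 0.4906 -0.3254] 16.4 29.2 [322. 258.] [322. 258.] tool [-0.0033 -0.0014  0.0831]
[ 0.6299 -0.4115] 17.3 35.8 [492.  58.] [492.  58.] tool [0.1247 0.1007 0.0838]
```

carry_out(deltas=[{"x": -0.004, "y": -0.001, "z": 0.04, "yaw": 0, "grip": 0.45}, {"x": -0.004, "y": -0.001, "z": 0.075, "yaw": 0, "grip": 0.45}, {"x": -0.004, "y": -0.001, "z": 0.082, "yaw": 0, "grip": 0.45}, {"x": -0.004, "y": -0.001, "z": 0.082, "yaw": 0, "grip": 0.45}, {"x": -0.004, "y": -0.001, "z": 0.082, "yaw": 0, "grip": 0}, {"x": -0.004, "y": -0.001, "z": 0.082, "yaw": 0, "grip": 0}, {"x": -0.004, "y": -0.001, "z": 0.082, "yaw": 0, "grip": 0}, {"x": -0.004, "y": -0.001, "z": 0.082, "yaw": 0, "grip": 0}], newtons=30)

```text
t: 29.65
ee_pos: [0.4896, -0.326, 0.0797]
ee_rot: [179.9, -0.2, 6.8]
ft_force: [-0.4, 0.4, 7.3]
opening: 0.0131
finger_force: 29.6
```

carry_out(deltas=[{"x": 0, "y": 0, "z": -0.02, "yaw": 0, "grip": 0}, {"x": 0, "y": 0, "z": -0.06, "yaw": 0, "grip": 0}, {"x": 0, "y": 0, "z": -0.11, "yaw": 0, "grip": 0}, {"x": 0, "y": 0, "z": -0.16, "yaw": 0, "grip": 0}, {"x": 0, "y": 0, "z": -0.18, "yaw": 0, "grip": 0}, {"x": 0, "y": 0, "z": -0.18, "yaw": 0, "grip": 0}, {"x": 0, "y": 0, "z": -0.18, "yaw": 0, "grip": 0}])

```text
t: 30.35
ee_pos: [0.4878, -0.3252, 0.2579]
ee_rot: [180.0, -0.0, 6.8]
ft_force: [-0.4, -0.2, -0.6]
opening: 0.0131
finger_force: 29.5
```

carry_out(deltas=[{"x": 0.091, "y": -0.308, "z": 0, "yaw": 0, "grip": 0}, {"x": 0.091, "y": -0.308, "z": 0, "yaw": 0, "grip": 0}, {"x": 0.091, "y": -0.308, "z": 0, "yaw": 0, "grip": 0}, {"x": 0.091, "y": -0.308, "z": 0, "yaw": 0, "grip": 0}, {"x": 0.091, "y": -0.308, "z": 0, "yaw": 0, "grip": 0}, {"x": 0.091, "y": -0.308, "z": 0, "yaw": 0, "grip": 0}, {"x": 0.091, "y": -0.308, "z": 0, "yaw": 0, "grip": 0}, {"x": 0.091, "y": -0.308, "z": 0, "yaw": 0, "grip": 0}])

```text
t: 31.15
ee_pos: [0.5408, -0.0036, 0.2561]
ee_rot: [-179.9, 0.1, 7.2]
ft_force: [0.9, 0.5, 0.2]
opening: 0.013
finger_force: 29.5
```

carry_out(deltas=[{"x": 0, "y": 0, "z": 0.03, "yaw": 0, "grip": 0}, {"x": 0, "y": 0, "z": 0.06, "yaw": 0, "grip": 0}, {"x": 0, "y": 0, "z": 0.06, "yaw": 0, "grip": 0}, {"x": 0, "y": 0, "z": 0.06, "yaw": 0, "grip": 0}, {"x": 0, "y": 0, "z": 0.06, "yaw": 0, "grip": 0}])

```text
t: 31.65
ee_pos: [0.5424, -0.0089, 0.1986]
ee_rot: [180.0, -0.1, 6.8]
ft_force: [0.5, -0.2, -0.2]
opening: 0.0128
finger_force: 29.5
```

```bash
cat >> h.py <<'E'
def rod(save):
    "swab held: green top end in tool frame (z TCP+.034) and rod tip"
    s=state();i,im=shot("wrist",save);z=s["ee_pos"][2]
    m=cv2.inRange(cv2.cvtColor(im,cv2.COLOR_RGB2HSV),*SW);m[:, :280]=0;m[:,370:]=0;m[:270]=0
    ys,xs=np.nonzero(m);r=ys.max();c=xs[ys>r-25].mean()
    g=cv2.cvtColor(im,cv2.COLOR_RGB2HSV);w=cv2.inRange(g,(0,0,90),(180,45,255));w[:,310:336]&=255;w[:,:308]=0;w[:,338:]=0;w[:240]=0;w[290:]=0
    y2,x2=np.nonzero(w);print("green",r,c,"rod",y2.min() if len(y2) else None,x2.mean() if len(x2) else None)
    print("top",tool(plane(i,(c,r),z+.034))+[.007,0,0])
    if len(y2):print("tip",tool(plane(i,(x2.mean(),y2.min()+1.5),z-.073)))
E
python3 -c "
from h import *
rod('w15');print(state()['ee_pos'],tool([.5426,-.008,.121]))"
```

```text
green 370 322.9451530612245 rod 250 322.6766784452297
top [-0.00030196 -0.00047931 -0.03378323]
tip [ 5.59281737e-05 -6.78622711e-04  7.32326615e-02]
[ 0.54254686 -0.00875702  0.19879024] [-2.37864655e-05 -7.72275272e-04  7.77901026e-02]
```

carry_out(deltas=[{"x": 0.0003, "y": -0.0003, "z": 0.01, "yaw": 0, "grip": 0}, {"x": 0.0003, "y": -0.0003, "z": 0.015, "yaw": 0, "grip": 0}, {"x": 0.0003, "y": -0.0003, "z": 0.02, "yaw": 0, "grip": 0}, {"x": 0.0003, "y": -0.0003, "z": 0.025, "yaw": 0, "grip": 0}, {"x": 0.0003, "y": -0.0003, "z": 0.03, "yaw": 0, "grip": 0}, {"x": 0.0003, "y": -0.0003, "z": 0.035, "yaw": 0, "grip": 0}])

```text
t: 32.3
ee_pos: [0.5419, -0.0081, 0.162]
ee_rot: [-180.0, 0.0, 6.8]
ft_force: [0.6, 0.5, -0.3]
opening: 0.0129
finger_force: 29.5
```

carry_out(deltas=[{"x": 0, "y": 0, "z": 0.01, "yaw": 0, "grip": 0}, {"x": 0, "y": 0, "z": 0.02, "yaw": 0, "grip": 0}, {"x": 0, "y": 0, "z": 0.03, "yaw": 0, "grip": 0}, {"x": 0, "y": 0, "z": 0.036, "yaw": 0, "grip": 0}, {"x": 0, "y": 0, "z": 0.04, "yaw": 0, "grip": 0}, {"x": 0, "y": 0, "z": 0.043, "yaw": 0, "grip": 0}, {"x": 0, "y": 0, "z": 0.045, "yaw": 0, "grip": 0}, {"x": 0, "y": 0, "z": 0.045, "yaw": 0, "grip": 0}])

```text
t: 33.1
ee_pos: [0.5431, -0.0079, 0.1187]
ee_rot: [180.0, -0.1, 6.8]
ft_force: [-1.2, -0.3, 8.3]
opening: 0.0128
finger_force: 30.4
```

carry_out(deltas=[{"x": 0, "y": 0, "z": 0, "yaw": 0, "grip": 0.4}, {"x": 0, "y": 0, "z": 0, "yaw": 0, "grip": 0.4}, {"x": 0, "y": 0, "z": -0.03, "yaw": 0, "grip": 0.4}, {"x": 0, "y": 0, "z": -0.07, "yaw": 0, "grip": 0.4}, {"x": 0, "y": 0, "z": -0.12, "yaw": 0, "grip": 0.4}, {"x": 0, "y": 0, "z": -0.13, "yaw": 0, "grip": 0.4}])

```text
t: 33.7
ee_pos: [0.5449, -0.0076, 0.2528]
ee_rot: [179.9, -0.5, 6.8]
ft_force: [-0.2, 0.3, 0.8]
opening: 0.0344
finger_force: 0.0
```

carry_out(deltas=[{"x": -0.142, "y": 0.296, "z": 0, "yaw": 0, "grip": 0.45}, {"x": -0.142, "y": 0.296, "z": 0, "yaw": 0, "grip": 0.45}, {"x": -0.142, "y": 0.296, "z": 0, "yaw": 0, "grip": 0.45}, {"x": -0.142, "y": 0.296, "z": 0, "yaw": 0, "grip": 0.45}, {"x": -0.142, "y": 0.296, "z": 0, "yaw": 0, "grip": 0.45}, {"x": -0.142, "y": 0.296, "z": 0, "yaw": 0, "grip": 0.45}, {"x": -0.142, "y": 0.296, "z": 0, "yaw": 0, "grip": 0.45}, {"x": -0.142, "y": 0.296, "z": 0, "yaw": 0, "grip": 0.45}])

```text
t: 34.5
ee_pos: [0.4331, -0.324, 0.2467]
ee_rot: [179.9, 0.1, 6.4]
ft_force: [-0.3, 1.0, -0.6]
opening: 0.0384
finger_force: 0.0
```

carry_out(deltas=[{"x": 0, "y": 0, "z": 0.04, "yaw": 0, "grip": 0.45}, {"x": 0, "y": 0, "z": 0.09, "yaw": 0, "grip": 0.45}, {"x": 0, "y": 0, "z": 0.09, "yaw": 0, "grip": 0.45}, {"x": 0, "y": 0, "z": 0.09, "yaw": 0, "grip": 0.45}, {"x": 0, "y": 0, "z": 0.09, "yaw": 0, "grip": 0.45}])

```text
t: 35.0
ee_pos: [0.4378, -0.3193, 0.1597]
ee_rot: [179.9, -0.2, 6.9]
ft_force: [0.4, -0.2, 0.0]
opening: 0.0383
finger_force: 0.0
```

```bash
python3 -c "
from h import *
look('w16')"
```

```text
[ 0.4378 -0.3193  0.1597] [ 1.7988e+02 -1.6000e-01  6.8700e+00]
[ 0.4356 -0.3178] 16.2 29.4 [321. 257.] [321. 257.] tool [-0.0023 -0.0022  0.0809]
```

carry_out(deltas=[{"x": -0.003, "y": -0.0015, "z": 0.04, "yaw": 0, "grip": 0.45}, {"x": -0.003, "y": -0.0015, "z": 0.073, "yaw": 0, "grip": 0.45}, {"x": -0.003, "y": -0.0015, "z": 0.08, "yaw": 0, "grip": 0.45}, {"x": -0.003, "y": -0.0015, "z": 0.08, "yaw": 0, "grip": 0.45}, {"x": -0.003, "y": -0.0015, "z": 0.08, "yaw": 0, "grip": 0}, {"x": -0.003, "y": -0.0015, "z": 0.08, "yaw": 0, "grip": 0}, {"x": -0.003, "y": -0.0015, "z": 0.08, "yaw": 0, "grip": 0}, {"x": -0.003, "y": -0.0015, "z": 0.08, "yaw": 0, "grip": 0}], newtons=30)

```text
t: 35.85
ee_pos: [0.4344, -0.3187, 0.0795]
ee_rot: [179.9, -0.2, 6.8]
ft_force: [-0.1, -0.3, 8.1]
opening: 0.013
finger_force: 29.4
```

carry_out(deltas=[{"x": 0, "y": 0, "z": -0.02, "yaw": 0, "grip": 0}, {"x": 0, "y": 0, "z": -0.06, "yaw": 0, "grip": 0}, {"x": 0, "y": 0, "z": -0.11, "yaw": 0, "grip": 0}, {"x": 0, "y": 0, "z": -0.16, "yaw": 0, "grip": 0}, {"x": 0, "y": 0, "z": -0.18, "yaw": 0, "grip": 0}, {"x": 0, "y": 0, "z": -0.18, "yaw": 0, "grip": 0}, {"x": 0, "y": 0, "z": -0.18, "yaw": 0, "grip": 0}])

```text
t: 36.55
ee_pos: [0.4328, -0.3178, 0.2579]
ee_rot: [179.9, -0.0, 6.8]
ft_force: [0.1, 0.2, -0.2]
opening: 0.0129
finger_force: 29.5
```

carry_out(deltas=[{"x": 0.145, "y": -0.235, "z": 0, "yaw": 0, "grip": 0}, {"x": 0.145, "y": -0.235, "z": 0, "yaw": 0, "grip": 0}, {"x": 0.145, "y": -0.235, "z": 0, "yaw": 0, "grip": 0}, {"x": 0.145, "y": -0.235, "z": 0, "yaw": 0, "grip": 0}, {"x": 0.145, "y": -0.235, "z": 0, "yaw": 0, "grip": 0}, {"x": 0.145, "y": -0.235, "z": 0, "yaw": 0, "grip": 0}, {"x": 0.145, "y": -0.235, "z": 0, "yaw": 0, "grip": 0}, {"x": 0.145, "y": -0.235, "z": 0, "yaw": 0, "grip": 0}])

```text
t: 37.35
ee_pos: [0.548, -0.0671, 0.2559]
ee_rot: [-180.0, 0.2, 6.9]
ft_force: [0.5, -1.2, 0.4]
opening: 0.0131
finger_force: 29.5
```

carry_out(deltas=[{"x": 0, "y": 0, "z": 0.03, "yaw": 0, "grip": 0}, {"x": 0, "y": 0, "z": 0.06, "yaw": 0, "grip": 0}, {"x": 0, "y": 0, "z": 0.06, "yaw": 0, "grip": 0}, {"x": 0, "y": 0, "z": 0.06, "yaw": 0, "grip": 0}, {"x": 0, "y": 0, "z": 0.06, "yaw": 0, "grip": 0}])

```text
t: 37.85
ee_pos: [0.5497, -0.068, 0.1988]
ee_rot: [180.0, -0.1, 6.8]
ft_force: [0.1, 0.2, 1.2]
opening: 0.0131
finger_force: 29.5
```

```bash
python3 -c "
from h import *
rod('w17');print(state()['ee_pos'],tool([.5505,-.0678,.121]))"
```

```text
green 369 322.895202020202 rod 249 322.25486725663717
top [ 0.0002004  -0.00041765 -0.03385612]
tip [ 0.00074088 -0.00085647  0.07316131]
[ 0.54986627 -0.06776834  0.19896759] [4.45372708e-04 5.14700511e-05 7.79688828e-02]
```

carry_out(deltas=[{"x": 0, "y": 0.0006, "z": 0.01, "yaw": 0, "grip": 0}, {"x": 0, "y": 0.0006, "z": 0.015, "yaw": 0, "grip": 0}, {"x": 0, "y": 0.0006, "z": 0.02, "yaw": 0, "grip": 0}, {"x": 0, "y": 0.0006, "z": 0.025, "yaw": 0, "grip": 0}, {"x": 0, "y": 0.0006, "z": 0.03, "yaw": 0, "grip": 0}, {"x": 0, "y": 0.0006, "z": 0.035, "yaw": 0, "grip": 0}])

```text
t: 38.5
ee_pos: [0.549, -0.0678, 0.162]
ee_rot: [-180.0, 0.0, 6.8]
ft_force: [0.2, -1.2, 0.9]
opening: 0.0131
finger_force: 29.5
```

carry_out(deltas=[{"x": 0, "y": 0, "z": 0.01, "yaw": 0, "grip": 0}, {"x": 0, "y": 0, "z": 0.02, "yaw": 0, "grip": 0}, {"x": 0, "y": 0, "z": 0.03, "yaw": 0, "grip": 0}, {"x": 0, "y": 0, "z": 0.036, "yaw": 0, "grip": 0}, {"x": 0, "y": 0, "z": 0.04, "yaw": 0, "grip": 0}, {"x": 0, "y": 0, "z": 0.043, "yaw": 0, "grip": 0}, {"x": 0, "y": 0, "z": 0.045, "yaw": 0, "grip": 0}, {"x": 0, "y": 0, "z": 0.045, "yaw": 0, "grip": 0}])

```text
t: 39.3
ee_pos: [0.5501, -0.0677, 0.1186]
ee_rot: [180.0, -0.1, 6.8]
ft_force: [-0.9, 0.4, 6.7]
opening: 0.0131
finger_force: 30.3
```

carry_out(deltas=[{"x": 0, "y": 0, "z": 0, "yaw": 0, "grip": 0.4}, {"x": 0, "y": 0, "z": 0, "yaw": 0, "grip": 0.4}, {"x": 0, "y": 0, "z": -0.03, "yaw": 0, "grip": 0.4}, {"x": 0, "y": 0, "z": -0.07, "yaw": 0, "grip": 0.4}, {"x": 0, "y": 0, "z": -0.12, "yaw": 0, "grip": 0.4}, {"x": 0, "y": 0, "z": -0.14, "yaw": 0, "grip": 0.4}, {"x": 0, "y": 0, "z": -0.14, "yaw": 0, "grip": 0.2}])

```text
t: 40.0
ee_pos: [0.5512, -0.0679, 0.261]
ee_rot: [179.9, -0.4, 6.8]
ft_force: [0.4, -1.0, -0.1]
opening: 0.0208
finger_force: 0.0
```

carry_out(deltas=[{"x": -0.046, "y": -0.21, "z": 0, "yaw": 0, "grip": 0}, {"x": -0.046, "y": -0.21, "z": 0, "yaw": 0, "grip": 0}, {"x": -0.046, "y": -0.21, "z": 0, "yaw": 0, "grip": 0}, {"x": -0.046, "y": -0.21, "z": 0, "yaw": 0, "grip": 0}, {"x": -0.046, "y": -0.21, "z": 0, "yaw": 0, "grip": 0}, {"x": -0.046, "y": -0.21, "z": 0, "yaw": 0, "grip": 0}, {"x": -0.046, "y": -0.21, "z": 0, "yaw": 0, "grip": 0}, {"x": -0.046, "y": -0.21, "z": 0, "yaw": 0, "grip": 0}])

```text
t: 40.8
ee_pos: [0.4788, 0.1332, 0.2568]
ee_rot: [180.0, 0.1, 6.7]
ft_force: [0.7, 0.3, -0.0]
opening: -0.0
finger_force: 0.0
```

```bash
python3 - <<'E'
from h import *
s=state();i,im=shot("wrist","w18");print(s["ee_pos"],s["ee_rot"],tool([.479,.1355,.148]))
for o in tops(i,im,SW[0],SW[1],.155,.007,100,(200,0,640,350)):print(o)
m=cv2.inRange(cv2.cvtColor(im,cv2.COLOR_RGB2HSV),(0,150,60),(6,255,255))|cv2.inRange(cv2.cvtColor(im,cv2.COLOR_RGB2HSV),(174,150,60),(180,255,255))
n,l,st,ce=cv2.connectedComponentsWithStats(m)
for k in range(1,n):
    if st[k][4]>60:print("red",ce[k],st[k],plane(i,ce[k],.17))
sd=cams.snapshot("side");cv2.imwrite("pics/c5.png",np.hstack([im[60:460,100:640,::-1][:400,:],cv2.resize(sd[150:350,180:310,::-1],(260,400))]))
E
```

```text
[0.47877009 0.1332173  0.25676008] [1.79950512e+02 6.25415809e-02 6.66541827e+00] [ 0.00049464 -0.00220573  0.10892561]
(array([ 0.548 , -0.0643]), 'w', np.float64(17.5), 'len', np.float64(46.6), array([564., 177.]), 695.5)
(array([ 0.5407, -0.0053]), 'w', np.float64(17.3), 'len', np.float64(37.4), array([506., 174.]), 725.5)
(array([0.5336, 0.0537]), 'w', np.float64(17.1), 'len', np.float64(28.8), array([437., 170.]), 705.5)
```

View pics/c5.png

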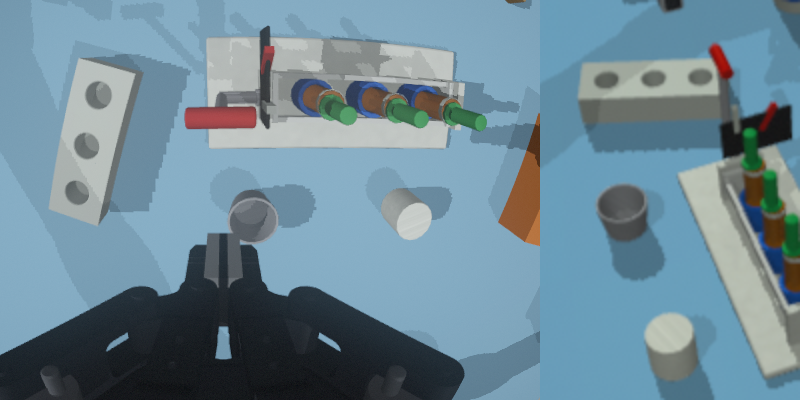

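carry_out(deltas=[{"x": 0, "y": -0.003, "z": 0.05, "yaw": 0, "grip": 0}, {"x": 0, "y": -0.003, "z": 0.1, "yaw": 0, "grip": 0}, {"x": 0, "y": -0.003, "z": 0.109, "yaw": 0, "grip": 0}, {"x": 0, "y": -0.003, "z": 0.109, "yaw": 0, "grip": 0}, {"x": 0.01, "y": -0.003, "z": 0.109, "yaw": 0, "grip": 0}, {"x": 0.018, "y": -0.003, "z": 0.109, "yaw": 0, "grip": 0}, {"x": 0.022, "y": -0.003, "z": 0.109, "yaw": 0, "grip": 0}, {"x": 0.026, "y": -0.003, "z": 0.109, "yaw": 0, "grip": 0}])

```text
t: 41.7
ee_pos: [0.5051, 0.1415, 0.1495]
ee_rot: [-180.0, -0.1, 6.8]
ft_force: [-4.8, -0.0, 3.7]
opening: 0.0
finger_force: 2.3
```

carry_out(deltas=[{"x": 0.004, "y": 0, "z": 0, "yaw": 0, "grip": 0}, {"x": 0.009, "y": 0, "z": 0, "yaw": 0, "grip": 0}, {"x": 0.014, "y": 0, "z": 0, "yaw": 0, "grip": 0}, {"x": 0.019, "y": 0, "z": 0, "yaw": 0, "grip": 0}, {"x": 0.024, "y": 0, "z": 0, "yaw": 0, "grip": 0}, {"x": 0.029, "y": 0, "z": 0, "yaw": 0, "grip": 0}, {"x": 0.034, "y": 0, "z": 0, "yaw": 0, "grip": 0}, {"x": 0.039, "y": 0, "z": 0, "yaw": 0, "grip": 0}])

```text
t: 42.5
ee_pos: [0.5411, 0.1457, 0.1472]
ee_rot: [180.0, 0.2, 6.8]
ft_force: [-6.1, -0.2, -1.4]
opening: 0.0002
finger_force: 2.5
```

carry_out(deltas=[{"x": 0.004, "y": 0, "z": 0.001, "yaw": 0, "grip": 0}, {"x": 0.008, "y": 0, "z": 0.001, "yaw": 0, "grip": 0}, {"x": 0.01, "y": 0, "z": 0.002, "yaw": 0, "grip": 0}, {"x": 0.012, "y": 0, "z": 0.002, "yaw": 0, "grip": 0}, {"x": 0.014, "y": 0, "z": 0.002, "yaw": 0, "grip": 0}, {"x": 0.016, "y": 0, "z": 0.002, "yaw": 0, "grip": 0}, {"x": 0.016, "y": 0, "z": 0.002, "yaw": 0, "grip": 0}])

```text
t: 43.2
ee_pos: [0.5575, 0.1476, 0.1455]
ee_rot: [180.0, 0.2, 6.8]
ft_force: [-4.7, -1.7, -0.7]
opening: -0.0
finger_force: 2.0
```

```bash
python3 - <<'E'
from h import *
s=state();print(s["ee_pos"],s["ft_force"])
I={};C={}
for n,roi in(("scene",(340,215,440,270)),("side",(260,150,330,215))):
    i,im=shot(n);I[n]=i;h=cv2.cvtColor(im,cv2.COLOR_RGB2HSV)
    m=cv2.inRange(h,(0,180,70),(5,255,255))|cv2.inRange(h,(175,180,70),(180,255,255))
    q=np.zeros_like(m);x0,y0,x1,y1=roi;q[y0:y1,x0:x1]=m[y0:y1,x0:x1]
    nn,l,st,ce=cv2.connectedComponentsWithStats(q);ks=[k for k in range(1,nn) if st[k][4]>15]
    for k in ks:print(n,ce[k],st[k])
    C[n]=[ce[k] for k in ks]
for a in C["scene"]:
    for b in C["side"]:
        p,e=tri([ray(I["scene"],a),ray(I["side"],b)]);print(p.round(4),round(e,4))
E
```

```text
[0.55753441 0.14760816 0.1454564 ] [-4.68745009 -1.65881013 -0.65140096]
scene [386.09090909 241.10909091] [376 237  21   9 110]
side [296.51612903 180.30645161] [293 175   9  12  62]
side [293.70731707 208.14634146] [290 202   8  13  41]
[0.5776 0.1449 0.1547] 0.0021
[0.5522 0.1252 0.1153] 0.0201
```

carry_out(deltas=[{"x": 0.002, "y": 0, "z": 0, "yaw": 0, "grip": 0}, {"x": 0.004, "y": 0, "z": 0, "yaw": 0, "grip": 0}, {"x": 0.006, "y": 0, "z": 0.001, "yaw": 0, "grip": 0}, {"x": 0.006, "y": 0, "z": 0.001, "yaw": 0, "grip": 0}, {"x": 0.006, "y": 0, "z": 0.001, "yaw": 0, "grip": 0}, {"x": 0.006, "y": 0, "z": 0.001, "yaw": 0, "grip": 0}, {"x": 0.006, "y": 0, "z": 0.001, "yaw": 0, "grip": 0}, {"x": 0.006, "y": 0, "z": 0.001, "yaw": 0, "grip": 0}])

```text
t: 44.1
ee_pos: [0.5643, 0.1485, 0.1454]
ee_rot: [180.0, 0.0, 6.8]
ft_force: [-5.1, 0.1, -0.4]
opening: 0.0003
finger_force: 1.9
```

```bash
python3 - <<'E'
from h import *
i,im=shot("wrist");print(state()["ee_pos"]);i2,si=shot("side");i3,sc=shot("scene")
cv2.imwrite("pics/c6.png",np.hstack([cv2.resize(sc[190:310,260:420,::-1],(480,360)),cv2.resize(si[150:270,240:347,::-1],(320,360))]))
E
```

```text
[0.56433027 0.14848319 0.1454127 ]
```

View pics/c6.png

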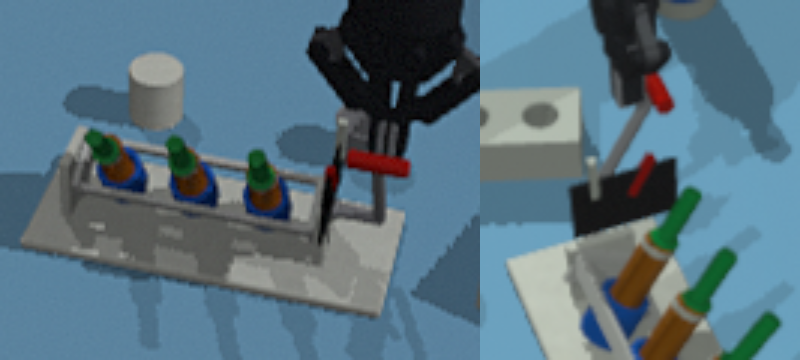

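carry_out(deltas=[{"x": 0, "y": 0, "z": 0, "yaw": 0, "grip": 0}, {"x": 0, "y": 0, "z": 0, "yaw": 0, "grip": 0}, {"x": 0, "y": 0, "z": 0, "yaw": 0, "grip": 0}, {"x": 0, "y": 0, "z": 0, "yaw": 0, "grip": 0}, {"x": 0, "y": 0, "z": 0, "yaw": 0, "grip": 0}, {"x": 0, "y": 0, "z": 0, "yaw": 0, "grip": 0}, {"x": 0, "y": 0, "z": 0, "yaw": 0, "grip": 0}, {"x": 0, "y": 0, "z": 0, "yaw": 0, "grip": 0}])

```text
t: 45.05
ee_pos: [0.5643, 0.1485, 0.1454]
ee_rot: [180.0, 0.0, 6.8]
ft_force: [-5.2, -0.3, -0.4]
opening: 0.0003
finger_force: 2.0
```

carry_out(deltas=[{"x": 0, "y": 0, "z": 0, "yaw": 0, "grip": 0}, {"x": 0, "y": 0, "z": 0, "yaw": 0, "grip": 0}, {"x": 0, "y": 0, "z": 0, "yaw": 0, "grip": 0}, {"x": 0, "y": 0, "z": 0, "yaw": 0, "grip": 0}, {"x": 0, "y": 0, "z": 0, "yaw": 0, "grip": 0}, {"x": 0, "y": 0, "z": 0, "yaw": 0, "grip": 0}, {"x": 0, "y": 0, "z": 0, "yaw": 0, "grip": 0}, {"x": 0, "y": 0, "z": 0, "yaw": 0, "grip": 0}])

```text
t: 45.85
ee_pos: [0.5643, 0.1485, 0.1454]
ee_rot: [180.0, 0.0, 6.8]
ft_force: [-5.6, -0.2, -0.9]
opening: -0.0002
finger_force: 2.0
```

carry_out(deltas=[{"x": 0, "y": 0, "z": 0, "yaw": 0, "grip": 0}, {"x": 0, "y": 0, "z": 0, "yaw": 0, "grip": 0}, {"x": 0, "y": 0, "z": 0, "yaw": 0, "grip": 0}, {"x": 0, "y": 0, "z": 0, "yaw": 0, "grip": 0}, {"x": 0, "y": 0, "z": 0, "yaw": 0, "grip": 0}, {"x": 0, "y": 0, "z": 0, "yaw": 0, "grip": 0}, {"x": 0, "y": 0, "z": 0, "yaw": 0, "grip": 0}, {"x": 0, "y": 0, "z": 0, "yaw": 0, "grip": 0}])

```text
t: 46.65
ee_pos: [0.5643, 0.1485, 0.1454]
ee_rot: [180.0, 0.0, 6.8]
ft_force: [-4.3, -0.5, -0.4]
opening: -0.0001
finger_force: 2.0
```

carry_out(deltas=[{"x": -0.03, "y": 0, "z": 0, "yaw": 0, "grip": 0}, {"x": -0.03, "y": 0, "z": -0.05, "yaw": 0, "grip": 0}, {"x": -0.03, "y": 0, "z": -0.1, "yaw": 0, "grip": 0}, {"x": 0.02, "y": 0, "z": -0.1, "yaw": 0, "grip": 0}, {"x": 0.06, "y": 0, "z": -0.1, "yaw": 0, "grip": 0}, {"x": 0.07, "y": 0, "z": -0.1, "yaw": 0, "grip": 0}, {"x": 0.07, "y": 0, "z": -0.1, "yaw": 0, "grip": 0}, {"x": 0.07, "y": 0, "z": -0.1, "yaw": 0, "grip": 0}])

```text
t: 47.45
ee_pos: [0.6337, 0.1571, 0.2455]
ee_rot: [-180.0, -0.0, 6.8]
ft_force: [0.5, -0.2, -0.7]
opening: 0.0001
finger_force: 0.0
```

carry_out(deltas=[{"x": 0, "y": 0, "z": 0.05, "yaw": 0, "grip": 0}, {"x": 0, "y": 0, "z": 0.1, "yaw": 0, "grip": 0}, {"x": 0, "y": 0, "z": 0.103, "yaw": 0, "grip": 0}, {"x": 0, "y": 0, "z": 0.103, "yaw": 0, "grip": 0}, {"x": -0.015, "y": 0, "z": 0.103, "yaw": 0, "grip": 0}, {"x": -0.025, "y": 0, "z": 0.103, "yaw": 0, "grip": 0}, {"x": -0.03, "y": 0, "z": 0.103, "yaw": 0, "grip": 0}, {"x": -0.034, "y": 0, "z": 0.103, "yaw": 0, "grip": 0}])

```text
t: 48.25
ee_pos: [0.6008, 0.1531, 0.1442]
ee_rot: [-180.0, -0.2, 6.8]
ft_force: [5.7, 1.6, 1.8]
opening: -0.0
finger_force: 3.9
```

carry_out(deltas=[{"x": -0.004, "y": 0, "z": 0, "yaw": 0, "grip": 0}, {"x": -0.009, "y": 0, "z": 0, "yaw": 0, "grip": 0}, {"x": -0.014, "y": 0, "z": -0.001, "yaw": 0, "grip": 0}, {"x": -0.019, "y": 0, "z": -0.002, "yaw": 0, "grip": 0}, {"x": -0.024, "y": 0, "z": -0.003, "yaw": 0, "grip": 0}, {"x": -0.029, "y": 0, "z": -0.004, "yaw": 0, "grip": 0}, {"x": -0.034, "y": 0, "z": -0.005, "yaw": 0, "grip": 0}, {"x": -0.039, "y": 0, "z": -0.005, "yaw": 0, "grip": 0}])

```text
t: 49.05
ee_pos: [0.5655, 0.149, 0.1501]
ee_rot: [-179.9, -0.5, 6.8]
ft_force: [6.2, 1.7, 4.2]
opening: 0.0004
finger_force: 3.0
```

carry_out(deltas=[{"x": -0.004, "y": 0, "z": 0, "yaw": 0, "grip": 0}, {"x": -0.008, "y": 0, "z": 0, "yaw": 0, "grip": 0}, {"x": -0.011, "y": 0, "z": 0, "yaw": 0, "grip": 0}, {"x": -0.014, "y": 0, "z": 0, "yaw": 0, "grip": 0}, {"x": -0.016, "y": 0, "z": 0, "yaw": 0, "grip": 0}, {"x": -0.016, "y": 0, "z": 0, "yaw": 0, "grip": 0}])

```text
t: 49.65
ee_pos: [0.5472, 0.1466, 0.1486]
ee_rot: [-180.0, -0.2, 6.8]
ft_force: [4.2, -0.1, 4.3]
opening: -0.0002
finger_force: 2.3
```

carry_out(deltas=[{"x": -0.003, "y": 0, "z": 0, "yaw": 0, "grip": 0}, {"x": -0.006, "y": 0, "z": 0, "yaw": 0, "grip": 0}, {"x": -0.008, "y": 0, "z": 0, "yaw": 0, "grip": 0}, {"x": -0.01, "y": 0, "z": 0, "yaw": 0, "grip": 0}, {"x": -0.01, "y": 0, "z": 0, "yaw": 0, "grip": 0}])

```text
t: 50.15
ee_pos: [0.5401, 0.1457, 0.1482]
ee_rot: [-179.9, -0.5, 6.8]
ft_force: [16.8, 1.8, -6.3]
opening: -0.0002
finger_force: 8.5
```

Firm on the stop (17 N). Back off, rise, and check.

carry_out(deltas=[{"x": 0.02, "y": 0, "z": 0, "yaw": 0, "grip": 0}, {"x": 0.04, "y": 0, "z": 0, "yaw": 0, "grip": 0}, {"x": 0.04, "y": 0, "z": -0.05, "yaw": 0, "grip": 0}, {"x": 0.04, "y": 0, "z": -0.1, "yaw": 0, "grip": 0}, {"x": 0.0, "y": 0, "z": -0.12, "yaw": 0, "grip": 0}, {"x": -0.03, "y": 0, "z": -0.12, "yaw": 0, "grip": 0}, {"x": -0.06, "y": 0.02, "z": -0.12, "yaw": 0, "grip": 0}, {"x": -0.06, "y": 0.02, "z": -0.12, "yaw": 0, "grip": 0}])

```text
t: 50.95
ee_pos: [0.4732, 0.1148, 0.2659]
ee_rot: [179.8, 0.4, 6.8]
ft_force: [0.7, -1.4, 0.3]
opening: 0.0001
finger_force: 0.0
```

carry_out(deltas=[{"x": 0, "y": 0, "z": 0, "yaw": 0, "grip": 0}, {"x": 0, "y": 0, "z": 0, "yaw": 0, "grip": 0}, {"x": 0, "y": 0, "z": 0, "yaw": 0, "grip": 0}, {"x": 0, "y": 0, "z": 0, "yaw": 0, "grip": 0}])

```text
t: 51.35
ee_pos: [0.4786, 0.1187, 0.2671]
ee_rot: [-180.0, 0.0, 6.9]
ft_force: [0.4, -0.2, 0.8]
opening: 0.0
finger_force: 0.0
```

```bash
python3 - <<'E'
from h import *
i,im=shot("wrist");print(state()["ee_pos"])
for o in tops(i,im,SW[0],SW[1],.155,.007,100,(200,0,640,350)):print(o)
si=shot("side")[1];sc=shot("scene")[1]
cv2.imwrite("pics/c7.png",np.hstack([im[60:400,180:600,::-1],cv2.resize(si[150:320,240:430,::-1],(380,340))]))
E
```

```text
[0.47859537 0.1185837  0.26719742]
(array([ 0.5525, -0.0639]), 'w', np.float64(17.8), 'len', np.float64(43.1), array([546., 168.]), 670.5)
(array([ 0.5454, -0.0053]), 'w', np.float64(17.9), 'len', np.float64(34.5), array([487., 163.]), 687.0)
(array([0.5381, 0.0547]), 'w', np.float64(17.3), 'len', np.float64(26.1), array([416., 160.]), 629.5)
```

View pics/c7.png

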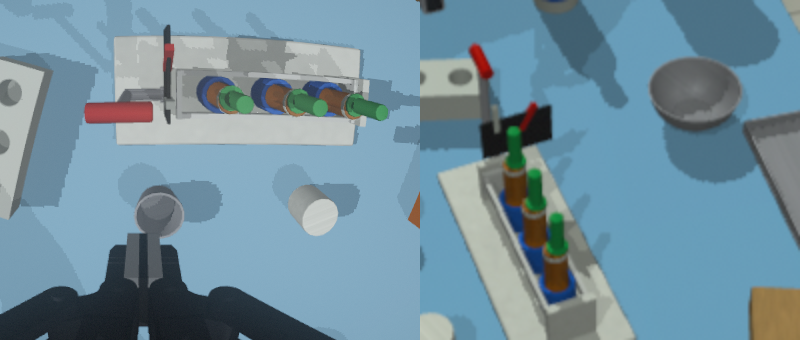

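```bash
python3 -c "
from rig import manip
print(manip.finish_job())"
```

```text
the job is handed in; nothing more can be done
None
```

The job is handed in: the rack was levelled, all three vials and swabs were seated, and the rack was held near the 30° mark for over 2 s, then pushed back against its level stop. The last pictures show everything still seated; no verdict was returned.

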